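Fit the filter cartridges to the flushing manifold

ROBOT

A 6-joint arm with a two-finger parallel gripper is mounted at the origin on the work surface. World frame = base frame: x ahead of the robot, y to its left, z up, the work surface at z = 0. Lengths are in mm, angles in degrees, forces in N, time in s.
With the tool pointing down it reaches from about 350 to 850 mm from the base axis. Payload 8.1 kg.
Tool frame: the origin (TCP) lies on the centre line of the jaws, within the pads' length; the fingertips stand 19 mm ahead of it and the grasp point (between the pads) is the TCP; z points along the fingers, y is the line along which they close (so a half turn about z gives the same grasp; the last joint's range is limited). The gripper opens to 85 mm and grips with 20 to 120 N. Pads are 22 mm wide; open, the fingers measure 114 mm over their backs; the gripper's body (76 mm by 85 mm) begins 54 mm behind the grasp point. The pads swing forward as they close: fully open they stand 13 mm farther back than shut.
Start: joints at [-68.262, 7.471, 85.268, -0, 87.261, -4.893], TCP at [268.966, -536.342, 250.292] pointing down, gripper open.
Joint ranges: [-169.43, 169.43], [-51.17, 129.36], [1.28, 143.12], [-76.62, 256.62], [0, 156.53], [-152.29, 152.29]. Speed limits (degrees/s): [136.94, 136.94, 159.86, 180, 180, 180].

INTERFACE

Orientations are given as [roll, pitch, yaw] about the fixed x, y, z axes, in that order (R = Rz(yaw) Ry(pitch) Rx(roll)).
In Python, from bench import r gives the robot as it stands. The module is installed in compiled form; this text tells all that it offers.
- The arm moves only by the tool servo_tool, never from a script. Its arguments are lists of equal length, an entry for each row: "fingers": the finger opening in m, from 0 to 0.0854; "linear": the shift along the tool's x, y, z in m, a list of three; "rotation": the turn, a rotation vector about the tool's x, y, z in degrees, a list of three. A call has 1 to 10 rows; each row is the pose to reach, as a shift and turn from the pose commanded when the call began, along the tool's axes at that moment; what a row does not reach only later rows make up. A row lasts 1/10 s, in which the tool goes at most 50 mm and 8.59 degrees, less where a joint would pass 70% of its speed; a pose out of reach is approached as far as the arm can. A call with a gripper value outside its range is refused whole. The fingers move at their own pace and stop on an object; "force" is the grip in N (left out, the last holds). Time passes only in rows, so rows that repeat a pose let the fingers close. It gives the time, the measured TCP pose, the force, the opening and the grip force at its end, in the units of the state.
- r.sense(): the state, without advancing time (a new reading comes with each control period).
- r.snapshot(name): name is "scene" or "top"; returns a dict with "frame" (480x640x3 uint8, red, green, blue), "fx", "fy", "cx", "cy" (pixels), "k1" (the pictures are not rectified: a ray, as slopes to the right and down, at radius r is drawn at 1 + k1 r^2 times it, then the intrinsics apply), "camera_from_world" (4x4, takes a point from world to camera coordinates). Camera axes: x right, y up, looking along -z (the intrinsics and any distortion apply to the point x, -y, -z); pixel columns grow to the right and rows downward; lengths in mm; the calibration is good to about 2 mm. A picture is of the moment at which its call begins. There is no depth.
- r.hand_in(): hands the job in; it is judged then, once.
The state is a dict: "time": time; "joint_pos": joint angles; "qd": joint speeds; "joint_efforts": joint torques, N m; "tool_pos": TCP position; "tcp_rot": TCP orientation; "ft_force": force on the tool from outside, world axes, zero at the start; "wrist_torque": the same for the moment, N m; "finger_gap": finger opening in mm; "grip_force": force on a finger pad.
Only numpy, scipy, OpenCV 4.12 (cv2) and the standard library are available. Lean on these libraries where they do the work, as an engineer would, in place of code of your own. Each camera call takes 0.05 s, during which the arm holds its last target. There are 200 camera calls.

TASK

Get the flushing manifold ready: first swing its wire guard up and over until it stays open on its own, and leave it open. Take every dust plug out of the ports and stand it upright in the dish of its own colour, and fit every filter cartridge on the bench in a port of its own: lugs into the slots, push down against the spring, turn a quarter clockwise and let it click home. Leave the other things on the bench where they are.

Things in the scene. Friction and masses are not known exactly. Their poses are not given: they have to be found in the camera images.
- manifold: The flushing manifold, a grey fixed block 120 mm (its x) by 295 mm (its y) with three bayonet ports in a row along its y axis, 95 mm apart; the steel port collars' top is 54 mm above the bench and the grey block's 52 mm. Origin: centre of its underside, on the bench. Its +x side is the hinge side of the guard, its -x side faces the robot.
- guard (a joint): Angle of the red wire guard hinged over the manifold, rad: 0 = shut (level, over the ports), 1.57 = upright, 2.0 = leaning back on its stop. Nothing holds it but gravity: below about 1.57 it falls shut, beyond that it falls on to the stop at 2.0 and stays there. It weighs 0.35 kg.
- guard_hinge (a point): Middle of the guard's hinge line, which runs along the manifold's y axis, 95 mm from its centre on the +x side, 115 mm above the bench. The two hinge posts stand at the ends of the line, 154 mm either side. Orientation: the manifold's.
- guard_handle (a point): Middle of the guard's handle: black round bar, 14 mm thick, 100 mm long, parallel to the hinge line, 190 mm from it; a 34 mm clear gap separates it from the red wire frame. Shut, it lies on the robot's side, 115 mm above the bench; pinch it from above, fingers closing along the manifold's x axis. It swings up and over about the hinge, radius 190 mm.
- port1 (a point): Bayonet port 1 (manifold's -y end): point on its axis level with the collar top, 54 mm above the bench, axes as the manifold's. The bore takes the 43 mm cartridge with 2.5 mm play all round. Two entry slots for the lugs open to the manifold's +x and -x, marked by yellow stripes on the block (6 degrees play). All ports are alike; read on at port2 and port3.
- port2 (a point): Bayonet port 2 (middle): point on its axis level with the collar top, 54 mm above the bench, axes as the manifold's. Inside lies a sprung plate, its face 18 mm below the collar top; it gives 16 mm (6 N at first, 14 N at the bottom). A cartridge just set in rests on it with its underside 36 mm above the bench and cannot turn.
- port3 (a point): Bayonet port 3 (manifold's +y end): point on its axis level with the collar top, 54 mm above the bench, axes as the manifold's. Pushed until its underside is 20 to 24 mm above the bench, a cartridge turns a quarter clockwise (from above) to a stop; the spring then lifts it into the home recess: underside at 30 mm, lugs and bar along the manifold's y axis, unable to turn or lift (6 degrees play).
- cart1: Filter cartridge, sometimes absent, all alike: white cylinder with a heavy steel foot, 43 mm diameter, 44 mm tall; on top a green grip bar 50 mm long (its x), 16 mm wide (y), from 44 to 72 mm above the underside; at the bottom two steel lugs along +x and -x, out to 33 mm from the axis, 10 mm wide, 8 mm high, parallel to the bar. Alike after half a turn. 0.28 kg. Origin: centre of its underside.
- cart2: Filter cartridge, sometimes absent, all alike: white cylinder with a heavy steel foot, 43 mm diameter, 44 mm tall; on top a green grip bar 50 mm long (its x), 16 mm wide (y), from 44 to 72 mm above the underside; at the bottom two steel lugs along +x and -x, out to 33 mm from the axis, 10 mm wide, 8 mm high, parallel to the bar. Alike after half a turn. 0.28 kg. Origin: centre of its underside.
- cart3: Filter cartridge, sometimes absent, all alike: white cylinder with a heavy steel foot, 43 mm diameter, 44 mm tall; on top a green grip bar 50 mm long (its x), 16 mm wide (y), from 44 to 72 mm above the underside; at the bottom two steel lugs along +x and -x, out to 33 mm from the axis, 10 mm wide, 8 mm high, parallel to the bar. Alike after half a turn. 0.28 kg. Origin: centre of its underside.
- plug_red: Dust plug, red, sometimes absent: black stem 36 mm diameter, 15 mm high; above it a disc 58 mm diameter, 8 mm thick; on that a grip bar 44 mm long (its x), 16 mm wide (y), from 23 to 47 mm above the underside. 0.12 kg. Origin: centre of the stem's underside. Starts in a port, its disc lying loose on the collar: just lift it out.
- dish_red: Storage dish with a red floor and front label: a fixed square steel dish 90 by 90 mm, walls 3 mm thick, rim 15 mm above the bench, inner floor 3 mm. Origin: centre of its underside. The place of the red dust plug.
- plug_yellow: Dust plug, yellow, sometimes absent: black stem 36 mm diameter, 15 mm high; above it a disc 58 mm diameter, 8 mm thick; on that a grip bar 44 mm long (its x), 16 mm wide (y), from 23 to 47 mm above the underside. 0.12 kg. Origin: centre of the stem's underside. Starts in a port, its disc lying loose on the collar: just lift it out.
- dish_yellow: Storage dish with a yellow floor and front label: a fixed square steel dish 90 by 90 mm, walls 3 mm thick, rim 15 mm above the bench, inner floor 3 mm. Origin: centre of its underside. The place of the yellow dust plug.
- plug_blue: Dust plug, blue, sometimes absent: black stem 36 mm diameter, 15 mm high; above it a disc 58 mm diameter, 8 mm thick; on that a grip bar 44 mm long (its x), 16 mm wide (y), from 23 to 47 mm above the underside. 0.12 kg. Origin: centre of the stem's underside. Starts in a port, its disc lying loose on the collar: just lift it out.
- dish_blue: Storage dish with a blue floor and front label: a fixed square steel dish 90 by 90 mm, walls 3 mm thick, rim 15 mm above the bench, inner floor 3 mm. Origin: centre of its underside. The place of the blue dust plug.
- spray_can: Bystander: orange spray can, 60 mm diameter, 150 mm tall. Not part of the job. Origin: its middle, on the underside.
- grease_jar: Bystander: yellow jar, 68 mm diameter, 90 mm tall. Not part of the job. Origin: its middle, on the underside.
- gland_ring: Bystander: steel ring lying flat, 72 mm outside, 26 mm high. Not part of the job. Origin: its middle, on the underside.
- spanner: Bystander: steel spanner lying flat, 180 mm long. Not part of the job. Origin: its middle, on the underside.
- socket: Bystander: upright steel cylinder, 30 mm diameter, 38 mm tall. Not part of the job. Origin: its middle, on the underside.
- bush: Bystander: upright brass cylinder, 40 mm diameter, 30 mm tall. Not part of the job. Origin: its middle, on the underside.
Things that resemble listed ones, but are neither listed nor needed, are in the scene too. What is shaped like the plug_yellow but pink, purple or turquoise is not meant.

How it is judged (in metres and radians):
On the way:
1. the guard is swung open and stays against its stop (value of joint guard above 1.8 rad and velocity of joint guard between -0.1 and 0.1 rad/s), for 0.3 s.
At the end, for the whole second after the job is handed in: Guard open (over 1.8 rad). Every cartridge locked: within 6 mm of a port axis, upright, underside 26 to 32.5 mm above the bench, lugs within 0.25 rad of the manifold's y axis. Every plug upright (0.2 rad), still, on the floor of its own dish, within 30 mm of its middle in x and y (value of joint guard above 1.8 rad and ((horizontal distance between cart1 and port1 below 0.006 m and z of cart1 in the frame of manifold between 0.026 and 0.0325 m and angle between the x axis of cart1 and the y axis of manifold, either way round below 0.25 rad and angle between cart1's own z axis and vertical below 0.1 rad) or (horizontal distance between cart1 and port2 below 0.006 m and z of cart1 in the frame of manifold between 0.026 and 0.0325 m and angle between the x axis of cart1 and the y axis of manifold, either way round below 0.25 rad and angle between cart1's own z axis and vertical below 0.1 rad) or (horizontal distance between cart1 and port3 below 0.006 m and z of cart1 in the frame of manifold between 0.026 and 0.0325 m and angle between the x axis of cart1 and the y axis of manifold, either way round below 0.25 rad and angle between cart1's own z axis and vertical below 0.1 rad)) and ((horizontal distance between cart2 and port1 below 0.006 m and z of cart2 in the frame of manifold between 0.026 and 0.0325 m and angle between the x axis of cart2 and the y axis of manifold, either way round below 0.25 rad and angle between cart2's own z axis and vertical below 0.1 rad) or (horizontal distance between cart2 and port2 below 0.006 m and z of cart2 in the frame of manifold between 0.026 and 0.0325 m and angle between the x axis of cart2 and the y axis of manifold, either way round below 0.25 rad and angle between cart2's own z axis and vertical below 0.1 rad) or (horizontal distance between cart2 and port3 below 0.006 m and z of cart2 in the frame of manifold between 0.026 and 0.0325 m and angle between the x axis of cart2 and the y axis of manifold, either way round below 0.25 rad and angle between cart2's own z axis and vertical below 0.1 rad)) and ((horizontal distance between cart3 and port1 below 0.006 m and z of cart3 in the frame of manifold between 0.026 and 0.0325 m and angle between the x axis of cart3 and the y axis of manifold, either way round below 0.25 rad and angle between cart3's own z axis and vertical below 0.1 rad) or (horizontal distance between cart3 and port2 below 0.006 m and z of cart3 in the frame of manifold between 0.026 and 0.0325 m and angle between the x axis of cart3 and the y axis of manifold, either way round below 0.25 rad and angle between cart3's own z axis and vertical below 0.1 rad) or (horizontal distance between cart3 and port3 below 0.006 m and z of cart3 in the frame of manifold between 0.026 and 0.0325 m and angle between the x axis of cart3 and the y axis of manifold, either way round below 0.25 rad and angle between cart3's own z axis and vertical below 0.1 rad)) and x of plug_red in the frame of dish_red between -0.03 and 0.03 m and y of plug_red in the frame of dish_red between -0.03 and 0.03 m and height (world z) of each of plug_red, plug_yellow, plug_blue below 0.015 m and angle between each of plug_red, plug_yellow, plug_blue's own z axis and vertical below 0.2 rad and linear speed of each of plug_red, plug_yellow, plug_blue below 0.02 m/s and x of plug_yellow in the frame of dish_yellow between -0.03 and 0.03 m and y of plug_yellow in the frame of dish_yellow between -0.03 and 0.03 m and x of plug_blue in the frame of dish_blue between -0.03 and 0.03 m and y of plug_blue in the frame of dish_blue between -0.03 and 0.03 m); the robot touches nothing.
It fails at once if a bystander is moved more than 40 mm or tipped over (distance of any of spray_can, grease_jar, gland_ring, spanner, socket, bush from where it was at the start of the episode above 0.04 m or angle between any of spray_can, grease_jar, gland_ring, spanner, socket, bush's own z axis and vertical above 0.5 rad).
Of plug_red, plug_yellow, plug_blue only 2 to 3 are there at a start; the rules pass over those that are not, and their reading is None.
Of cart1, cart2, cart3 only 2 to 3 are there at a start; the rules pass over those that are not, and their reading is None.
At some moment in a run one of cart1, cart2, cart3 may be knocked a few centimetres aside while the robot is not near it.
It also fails if it takes over 210 s, if anything falls off the work surface, if the arm or the gripper's body presses on something with over 40 N, if the wrist force passes 120 N, or if a joint passes its speed limit or range.

## Working session

There is one attempt and no reset: what is moved stays moved. The work goes in short steps, Python scripts to look and compute and a tool call to move; the robot and the scene stay as the last step left them, time stands still between calls to the robot, and variables do not carry over. Pictures are saved under pics/ and viewed, at most 14 in all, crops included, and the job is handed in when it is done.

Besides the shell and the picture viewer there is one more tool, called after "Call:" as a command line: name --argument value ..., lists and objects as JSON in quotes. servo_tool: Moves the arm, as the interface text tells. Its arguments: {"type":"object","properties":{"fingers":{"type":"array","items":{"type":"number"}},"linear":{"type":"array","items":{"type":"array","items":{"type":"number"}}},"rotation":{"type":"array","items":{"type":"array","items":{"type":"number"}}},"force":{"type":"number"}},"required":["fingers","linear","rotation"]}

```bash
mkdir -p pics; cat > h.py <<'E'
import numpy as np, cv2
from bench import r
def snap(n,save=None):
    s=r.snapshot(n)
    if save: cv2.imwrite('pics/'+save,cv2.cvtColor(s['frame'],cv2.COLOR_RGB2BGR))
    return s
def ray(s,u,v):
    K=np.array([[s['fx'],0,s['cx']],[0,s['fy'],s['cy']],[0,0,1.]])
    p=cv2.undistortPoints(np.array([[[u,v]]],float),K,np.array([s['k1'],0,0,0,0.]))[0,0]
    T=np.array(s['camera_from_world']); R=T[:3,:3]
    o=-R.T@T[:3,3]; d=R.T@np.array([p[0],-p[1],-1.])
    return o,d
def onz(s,u,v,z):
    o,d=ray(s,u,v); return np.round(o+d*(z-o[2])/d[2],1)
def proj(s,P):
    T=np.array(s['camera_from_world']); c=T[:3,:3]@np.array(P,float)+T[:3,3]
    x,y=c[0]/-c[2],-c[1]/-c[2]; f=1+s['k1']*(x*x+y*y)
    return np.round([s['fx']*x*f+s['cx'],s['fy']*y*f+s['cy']],1)
E
python3 - <<'E'
from h import *
for n in('top','scene'):
    s=snap(n,n+'0.png'); print(n,s['fx'],s['k1'],ray(s,320,240))
print(r.sense())
E
```

```text
top 433.5595512112969 -0.05935172209006593 (array([ 474.64062372,  -12.14865934, 1100.42834213]), array([ 0.0695427 ,  0.02445529, -0.99734924]))
scene 540.8856339812787 -0.06344731831273345 (array([1261.90553575, -373.26277789, 1074.04136175]), array([-0.57070751,  0.28446634, -0.77031509]))
{'time': 0.1, 'joint_pos': array([-6.82631802e+01,  7.51084590e+00,  8.53246998e+01, -4.26599893e-04,
        8.72616012e+01, -4.89278279e+00]), 'qd': array([ 0.04050483,  0.0004372 , -0.05258206,  0.0890972 , -0.00029528,
        0.01435539]), 'joint_efforts': array([ 2.36792606e-03, -5.70956004e+01, -5.01938725e+01, -8.54119207e-05,
        8.21267342e-03, -2.54618470e-05]), 'tool_pos': array([ 268.77642668, -535.90098511,  249.33271877]), 'tcp_rot': array([-1.79903171e+02, -7.86126308e-03,  2.66296167e+01]), 'ft_force': array([-0.39227076,  0.60291759, -0.61208604]), 'wrist_torque': array([0.07616822, 0.0056194 , 0.0058864 ]), 'grip_force': 0.0, 'finger_gap': 85.32343129318221}
```

View pics/top0.png

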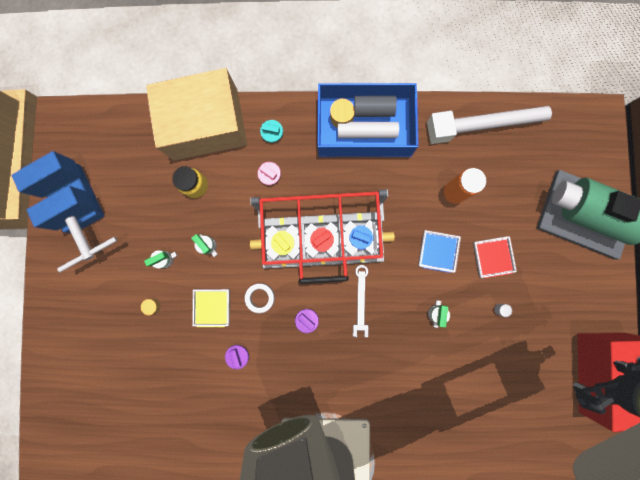

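View pics/scene0.png

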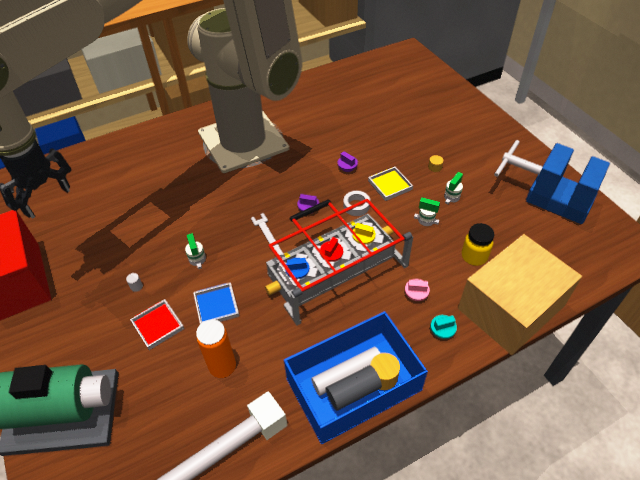

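Top view: manifold near (321,240) with yellow/red/blue plugs at (283,243), (322,238), (361,237). Cartridges are at (158,260), (204,244), (439,315); dishes yellow (211,308), blue (440,251), red (495,257); the handle is at (323,281). The scene view agrees.

```bash
cat >> h.py <<'E'
RNG={'green':[(45,75)],'red':[(0,6),(174,180)],'yellow':[(26,33)],'blue':[(100,118)]}
def blobs(s,col,box,z,smin=120,vmin=60,amin=30,shift=True):
    hsv=cv2.cvtColor(s['frame'],cv2.COLOR_RGB2HSV); m=np.zeros(hsv.shape[:2],np.uint8)
    for a,b in RNG[col]: m|=cv2.inRange(hsv,(a,smin,vmin),(b,255,255))
    x0,y0,x1,y1=box; k=np.zeros_like(m); k[y0:y1,x0:x1]=m[y0:y1,x0:x1]
    out=[]
    for c in cv2.findContours(k,cv2.RETR_EXTERNAL,cv2.CHAIN_APPROX_NONE)[0]:
        if cv2.contourArea(c)<amin: continue
        w=np.array([onz(s,*p,z)[:2] for p in c[:,0].astype(float)],np.float32)
        (cx,cy),(a,b),t=cv2.minAreaRect(w)
        if a<b: a,b,t=b,a,t+90
        out.append((np.round([cx,cy],1),np.round([a,b],1),round((t+90)%180-90,1),np.round(c[:,0].mean(0),1)))
    return out
E
python3 - <<'E'
from h import *
s=snap('top')
full=(130,200,520,345)
for b in blobs(s,'green',full,60):print('cart',b)
for c,bx in(('yellow',(185,280,235,335)),('blue',(415,225,465,275)),('red',(470,232,520,282))):
    for b in blobs(s,c,bx,3,amin=300):print('dish',c,b)
for c,bx in(('yellow',(262,222,300,260)),('blue',(345,222,378,255)),('red',(308,224,337,252))):
    for b in blobs(s,c,bx,65,amin=20):print('plug',c,b)
# yellow stripes, handle
g=s['frame'][265:300,295:355]; m=(g.max(2)<45).astype(np.uint8)
for c in cv2.findContours(m,cv2.RETR_EXTERNAL,cv2.CHAIN_APPROX_NONE)[0]:
    if cv2.contourArea(c)>60:
        w=np.array([onz(s,p[0]+295,p[1]+265,115)[:2] for p in c[:,0].astype(float)],np.float32); print('handle',cv2.minAreaRect(w))
big=cv2.resize(s['frame'][180:340,130:330],None,fx=4,fy=3.75,interpolation=cv2.INTER_CUBIC)
cv2.imwrite('pics/a.png',cv2.cvtColor(cv2.resize(s['frame'][180:300,240:400],(800,600),interpolation=cv2.INTER_CUBIC),cv2.COLOR_RGB2BGR))
E
```

```text
cart (array([ 368. , -278.4]), array([47.7, 17.1]), -7.4, array([442.5, 315.6]))
cart (array([499.9, 413.9]), array([56.2, 16. ]), -66.6, array([155.5, 258.7]))
cart (array([537. , 303.1]), array([51.2, 14.7]), 42.0, array([200.9, 243.7]))
dish yellow (array([379.7, 291.5]), array([75.7, 74.7]), 0.8, array([210.4, 307.5]))
dish blue (array([ 524.4, -286.6]), array([77.1, 77. ]), -9.4, array([439. , 251.1]))
dish red (array([ 510.4, -427.5]), array([78.3, 77.9]), 9.8, array([494.5, 256.9]))
plug yellow (array([539.9, 104.7]), array([50.2, 22.7]), 42.2, array([281.7, 242.7]))
plug blue (array([554.8, -84.3]), array([52.7, 51.2]), -31.0, array([360.8, 237. ]))
plug red (array([549.3,   9.7]), array([52.6, 52.5]), 45.0, array([321.5, 239.1]))
```

View pics/a.png

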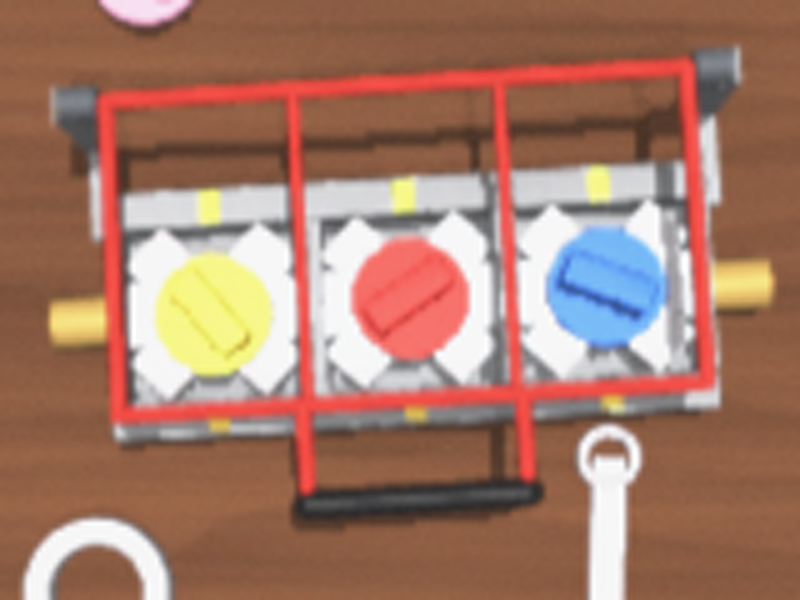

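Manifold yaw is about 4.8°, judging by the plugs. The handle ends are at roughly (300,281.4) and (347.6,278.6).

```bash
cat >> h.py <<'E'
from scipy.spatial.transform import Rotation as Ro
def go(*wps):
    """tool-frame shift (m) & rotvec (deg) from present pose to (x,y,z,yaw), tool down"""
    st=r.sense(); p=st['tool_pos']; R=Ro.from_euler('xyz',st['tcp_rot'],degrees=True)
    print('t',st['time'],np.round(p,1),np.round(st['tcp_rot'],1),'j6',round(st['joint_pos'][5],1),'gap',round(st['finger_gap'],1),'F',np.round(st['ft_force'],1))
    for x,y,z,yaw in wps:
        T=Ro.from_euler('xyz',[180,0,yaw],degrees=True)
        print((x,y,z,yaw),'lin',np.round(R.inv().apply(np.array([x,y,z])-p)/1000,4).tolist(),'rot',np.round((R.inv()*T).as_rotvec(degrees=True),2).tolist())
E
python3 - <<'E'
from h import *
s=snap('top')
a,b=onz(s,300.3,281,115),onz(s,347.3,278.6,115); print(a,b,(a+b)/2)
# two-view check of handle
q=snap('scene'); print(proj(q,(a+b)/2), proj(s,[454.6,2,115]))
for u,v in((281.7,220.8),(320.6,219),(359.6,216.8),(284,265),(323,262.5),(362.5,261)): print(onz(s,u,v,52))
go((454,2,190,94.8))
E
```

```text
[450.   56.1 115. ] [456.1 -50.3 115. ] [453.05   2.9  115.  ]
[309.1 209.2] [324.2 279.1]
[594.3 107.3  52. ]
[599.   12.4  52. ]
[604.7 -82.4  52. ]
[486.7 100.3  52. ]
[493.3   6.   52. ]
[497.4 -89.3  52. ]
t 0.25 [ 268.9 -536.1  249.8] [-179.9   -0.    26.6] j6 -4.9 gap 85.8 F [1.1 0.1 0.1]
(454, 2, 190, 94.8) lin [0.4067, -0.398, 0.0602] rot [-0.04, -0.04, -68.17]
```

Call:
servo_tool --fingers '[0.036,0.036,0.036,0.036,0.036,0.036,0.036,0.036,0.036,0.036]' --linear '[[0.2,-0.2,0.03],[0.407,-0.398,0.06],[0.407,-0.398,0.06],[0.407,-0.398,0.06],[0.407,-0.398,0.06],[0.407,-0.398,0.06],[0.407,-0.398,0.06],[0.407,-0.398,0.06],[0.407,-0.398,0.06],[0.407,-0.398,0.06]]' --rotation '[[0,0,-67],[0,0,-67],[0,0,-67],[0,0,-67],[0,0,-67],[0,0,-67],[0,0,-67],[0,0,-67],[0,0,-67],[0,0,-67]]' --force 40

```text
time: 1.25
tool_pos: [431.1, -64.2, 198.0]
tcp_rot: [179.9, 0.0, 93.6]
ft_force: [0.2, 0.4, 0.3]
finger_gap: 35.7
grip_force: 0.0
```

Call:
servo_tool --fingers '[0.036,0.036,0.036,0.036,0.036,0.036]' --linear '[[0,0,0],[0,0,0],[0,0,0],[0,0,0],[0,0,0],[0,0,0]]' --rotation '[[0,0,0],[0,0,0],[0,0,0],[0,0,0],[0,0,0],[0,0,0]]'

```text
time: 1.85
tool_pos: [430.8, -67.2, 198.0]
tcp_rot: [180.0, 0.0, 93.5]
ft_force: [-0.6, -0.4, -0.0]
finger_gap: 36.0
grip_force: 0.0
```

```bash
python3 - <<'E'
from h import *
go((453.5,3,115,93.4))
s=snap('top'); q=snap('scene')
for n,i,(u,v) in(('t',s,proj(s,[453.5,3,115])),('s',q,proj(q,[453.5,3,115]))):
    u,v=int(u),int(v); print(n,u,v)
    cv2.imwrite('pics/b%s.png'%n,cv2.cvtColor(cv2.resize(i['frame'][v-75:v+75,u-100:u+100],(800,600)),cv2.COLOR_RGB2BGR))
E
```

```text
t 1.85 [430.8 -67.2 198. ] [180.    0.   93.5] j6 -19.1 gap 36.0 F [-0.6 -0.4 -0. ]
(453.5, 3, 115, 93.4) lin [0.0687, 0.027, 0.083] rot [0.01, 0.01, 0.11]
t 323 279
s 309 209
```

View pics/bs.png

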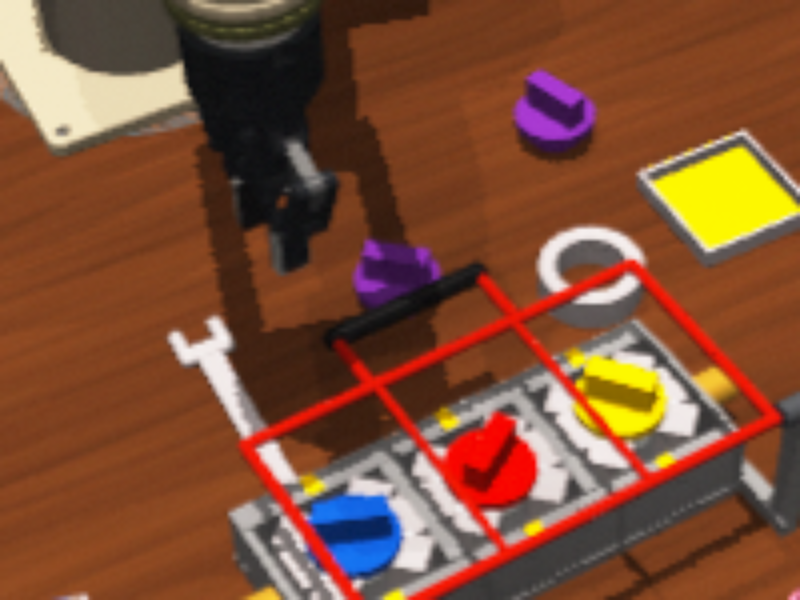

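Handle centre sits at crop centre (405,305), as projected. Go onto it and pinch.

Call:
servo_tool --fingers '[0.036,0.036,0.036,0.036,0.036,0.036,0.036,0.036,0.036,0.036]' --linear '[[0.0345,0.0135,0],[0.069,0.027,0],[0.069,0.027,0],[0.069,0.027,0],[0.069,0.027,0.03],[0.069,0.027,0.06],[0.069,0.027,0.083],[0.069,0.027,0.083],[0.069,0.027,0.083],[0.069,0.027,0.083]]' --rotation '[[0,0,0],[0,0,0],[0,0,0],[0,0,0],[0,0,0],[0,0,0],[0,0,0],[0,0,0],[0,0,0],[0,0,0]]'

```text
time: 2.95
tool_pos: [454.5, 3.7, 116.6]
tcp_rot: [179.9, 0.0, 93.6]
ft_force: [-0.3, 0.7, 0.1]
finger_gap: 36.0
grip_force: 0.0
```

Call:
servo_tool --fingers '[0.0,0.0,0.0,0.0,0.0,0.0]' --linear '[[0,0,0],[0,0,0],[0,0,0],[0,0,0],[0,0,0],[0,0,0]]' --rotation '[[0,0,0],[0,0,0],[0,0,0],[0,0,0],[0,0,0],[0,0,0]]' --force 40

```text
time: 3.55
tool_pos: [455.4, 4.2, 116.6]
tcp_rot: [179.7, 0.0, 93.6]
ft_force: [4.9, -0.9, 1.1]
finger_gap: 12.7
grip_force: 39.4
```

Call:
servo_tool --fingers '[0.0,0.0,0.0,0.0,0.0,0.0,0.0,0.0,0.0,0.0]' --linear '[[0,0.001,-0.02],[0,0.0042,-0.0395],[0,0.0093,-0.0587],[0,0.0164,-0.0773],[0,0.0255,-0.095],[0,0.0363,-0.1117],[0,0.0488,-0.1271],[0,0.0629,-0.1412],[0,0.0783,-0.1537],[0,0.095,-0.1645]]' --rotation '[[0,0,0],[0,0,0],[0,0,0],[0,0,0],[0,0,0],[0,0,0],[0,0,0],[0,0,0],[0,0,0],[0,0,0]]'

```text
time: 4.55
tool_pos: [547.5, 10.0, 281.8]
tcp_rot: [-179.9, 0.1, 93.6]
ft_force: [-12.3, -2.1, 12.8]
finger_gap: 13.0
grip_force: 40.2
```

Call:
servo_tool --fingers '[0.0,0.0,0.0,0.0,0.0,0.0,0.0,0.0,0.0,0.0]' --linear '[[0,0.0177,-0.009],[0,0.0363,-0.0162],[0,0.0555,-0.0213],[0,0.0751,-0.0245],[0,0.095,-0.0255],[0,0.1149,-0.0245],[0,0.1345,-0.0213],[0,0.1537,-0.0162],[0,0.166,-0.0117],[0,0.166,-0.0117]]' --rotation '[[0,0,0],[0,0,0],[0,0,0],[0,0,0],[0,0,0],[0,0,0],[0,0,0],[0,0,0],[0,0,0],[0,0,0]]'

```text
time: 5.55
tool_pos: [715.5, 20.4, 291.7]
tcp_rot: [179.9, 0.1, 93.6]
ft_force: [1.6, -2.5, 3.0]
finger_gap: 12.4
grip_force: 43.8
```

Call:
servo_tool --fingers '[0.05,0.05,0.05,0.05,0.05,0.05,0.05]' --linear '[[0,0,0],[0,0,0],[0,0,0],[0,0,0],[0,0,-0.03],[0,0,-0.06],[0,0,-0.06]]' --rotation '[[0,0,0],[0,0,0],[0,0,0],[0,0,0],[0,0,0],[0,0,0],[0,0,0]]'

```text
time: 6.25
tool_pos: [715.1, 21.0, 357.7]
tcp_rot: [179.5, 0.0, 93.6]
ft_force: [0.5, 0.7, 1.0]
finger_gap: 50.0
grip_force: 0.0
```

Call:
servo_tool --fingers '[0.05,0.05,0.05,0.05,0.05,0.05,0.05,0.05,0.05,0.05]' --linear '[[0,-0.05,0],[0,-0.1,0],[0,-0.15,0],[0,-0.2,0],[0,-0.25,0],[0,-0.3,0],[0,-0.3,0],[0,-0.3,0],[0,-0.3,0],[0,-0.3,0]]' --rotation '[[0,0,0],[0,0,0],[0,0,0],[0,0,0],[0,0,0],[0,0,0],[0,0,0],[0,0,0],[0,0,0],[0,0,0]]'

```text
time: 7.25
tool_pos: [415.4, 1.9, 350.8]
tcp_rot: [-180.0, -0.0, 93.6]
ft_force: [1.0, -0.9, -0.2]
finger_gap: 50.0
grip_force: 0.0
```

```bash
python3 - <<'E'
from h import *
s=snap('top','top1.png'); go((0,0,0,0))
E
```

```text
t 7.3 [415.4   1.9 350.7] [-179.9   -0.    93.6] j6 -10.5 gap 49.9 F [ 0.1 -0.5  0.4]
(0, 0, 0, 0) lin [0.0244, -0.4143, 0.3512] rot [-0.06, 0.04, 93.64]
```

View pics/top1.png

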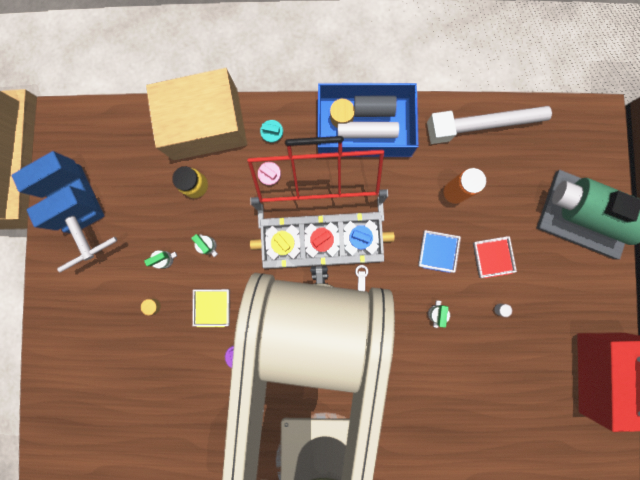

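The guard is leaning open at (315,140) and the ports are clear. Now measure plugs, stripes and bar angles.

```bash
python3 - <<'E'
from h import *
s=snap('top')
for c,bx in(('yellow',(266,226,300,258)),('blue',(345,222,378,255)),('red',(308,224,337,252))):
    hsv=cv2.cvtColor(s['frame'],cv2.COLOR_RGB2HSV); m=np.zeros((480,640),np.uint8)
    for a,b in RNG[c]: m|=cv2.inRange(hsv,(a,100,60),(b,255,255))
    x0,y0,x1,y1=bx;k=np.zeros_like(m);k[y0:y1,x0:x1]=m[y0:y1,x0:x1]
    cn=max(cv2.findContours(k,cv2.RETR_EXTERNAL,cv2.CHAIN_APPROX_NONE)[0],key=cv2.contourArea)
    w=np.array([onz(s,*p,62)[:2] for p in cn[:,0].astype(float)],np.float32)
    print(c,cv2.minEnclosingCircle(w),cv2.fitEllipse(w)[:2])
for b in blobs(s,'yellow',(255,205,390,275),52,amin=3,smin=80): print(b)
cv2.imwrite('pics/c.png',cv2.cvtColor(cv2.resize(s['frame'][205:277,250:394],(800,400),interpolation=cv2.INTER_CUBIC),cv2.COLOR_RGB2BGR))
E
```

```text
yellow ((540.2835693359375, 104.58975982666016), 28.2667179107666) ((540.2955322265625, 104.0985336303711), (52.12702560424805, 54.592159271240234))
blue ((554.1770629882812, -83.9000015258789), 28.298505783081055) ((554.6055908203125, -84.50464630126953), (52.782745361328125, 53.72719955444336))
red ((548.4202880859375, 10.6854829788208), 28.611618041992188) ((548.6586303710938, 9.503033638000488), (51.890533447265625, 55.34065628051758))
(array([491.5, 101.6]), array([14.6,  7.3]), 0.8, array([283.4, 263.2]))
(array([497. ,   7.2]), array([14.5,  7.3]), 0.0, array([322.6, 260.8]))
(array([504.6, -86.8]), array([14.5,  7.3]), 0.0, array([361.5, 258. ]))
(array([541.3, 105.9]), array([56. , 53.8]), 0.0, array([282.3, 242.5]))
(array([593.8, 107.8]), array([14.9,  7.4]), 0.8, array([281.5, 221. ]))
(array([598.9,  13.9]), array([14.7,  9.8]), 0.0, array([320.2, 219. ]))
(array([606.6, -82.1]), array([14.7,  7.3]), 0.0, array([359.2, 216. ]))
```

View pics/c.png

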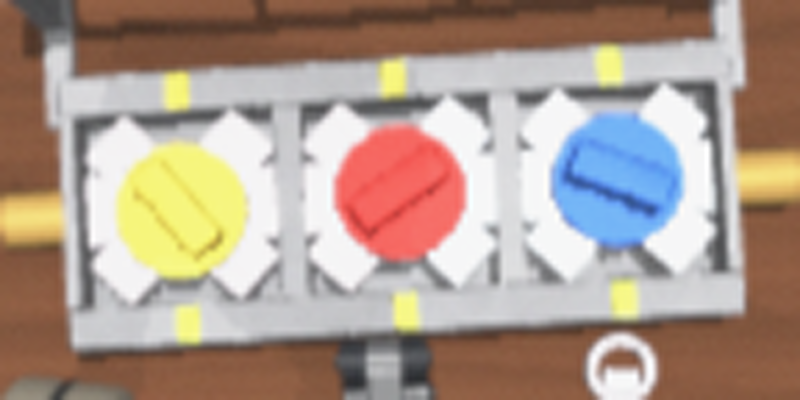

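Stripes give ports ≈ (542.6,104.7), (548,10.5), (555.6,-84.5), and the discs agree. Bar angles are yellow ≈40°, red ≈-54°, blue ≈71°.

```bash
python3 - <<'E'
from h import *
go((542,105,150,40),(542,105,85,40))
E
```

```text
t 7.35 [415.3   1.9 350.6] [-179.9   -0.    93.6] j6 -10.5 gap 50.2 F [0.4 0.7 0.5]
(542, 105, 150, 40) lin [0.0948, 0.1333, 0.2004] rot [-0.09, 0.03, 53.64]
(542, 105, 85, 40) lin [0.0948, 0.1334, 0.2654] rot [-0.09, 0.03, 53.64]
```

Call:
servo_tool --fingers '[0.05,0.05,0.05,0.05,0.05,0.05,0.05,0.05,0.05,0.05]' --linear '[[0.095,0.133,0.2],[0.095,0.133,0.2],[0.095,0.133,0.2],[0.095,0.133,0.2],[0.095,0.133,0.2],[0.095,0.133,0.2],[0.095,0.133,0.2],[0.095,0.133,0.2],[0.095,0.133,0.2],[0.095,0.133,0.2]]' --rotation '[[0,0,53.6],[0,0,53.6],[0,0,53.6],[0,0,53.6],[0,0,53.6],[0,0,53.6],[0,0,53.6],[0,0,53.6],[0,0,53.6],[0,0,53.6]]'

```text
time: 8.35
tool_pos: [541.6, 105.1, 151.4]
tcp_rot: [180.0, -0.0, 40.1]
ft_force: [-0.1, -1.4, 0.4]
finger_gap: 49.9
grip_force: 0.0
```

Call:
servo_tool --fingers '[0.05,0.05,0.05,0.05,0.0,0.0,0.0,0.0,0.0]' --linear '[[0,0,0.03],[0,0,0.06],[0,0,0.065],[0,0,0.065],[0,0,0.065],[0,0,0.065],[0,0,0.065],[0,0,0.065],[0,0,0.065]]' --rotation '[[0,0,0],[0,0,0],[0,0,0],[0,0,0],[0,0,0],[0,0,0],[0,0,0],[0,0,0],[0,0,0]]' --force 30

```text
time: 9.25
tool_pos: [542.7, 105.3, 88.2]
tcp_rot: [179.9, -0.2, 40.0]
ft_force: [-0.6, -0.8, 7.3]
finger_gap: 15.5
grip_force: 30.5
```

Call:
servo_tool --fingers '[0.0,0.0,0.0,0.0]' --linear '[[0,0,-0.03],[0,0,-0.06],[0,0,-0.075],[0,0,-0.075]]' --rotation '[[0,0,0],[0,0,0],[0,0,0],[0,0,0]]'

```text
time: 9.65
tool_pos: [543.2, 105.4, 164.3]
tcp_rot: [179.8, -0.3, 40.0]
ft_force: [0.4, -0.0, -0.9]
finger_gap: 15.3
grip_force: 29.6
```

```bash
python3 - <<'E'
from h import *
go((381,292.5,110,55))
E
```

```text
t 9.65 [543.2 105.4 164.3] [179.8  -0.3  40. ] j6 55.6 gap 15.3 F [ 0.4 -0.  -0.9]
(381, 292.5, 110, 55) lin [-0.0041, -0.2478, 0.0534] rot [0.22, -0.25, -14.96]
```

Call:
servo_tool --fingers '[0.0,0.0,0.0,0.0,0.0,0.0,0.0,0.0,0.0,0.0]' --linear '[[-0.001,-0.05,0],[-0.002,-0.1,0],[-0.003,-0.15,0],[-0.004,-0.2,0.0],[-0.004,-0.248,0.0],[-0.004,-0.248,0.05],[-0.004,-0.248,0.09],[-0.004,-0.248,0.11],[-0.004,-0.248,0.11],[-0.004,-0.248,0.11]]' --rotation '[[0,0,-15],[0,0,-15],[0,0,-15],[0,0,-15],[0,0,-15],[0,0,-15],[0,0,-15],[0,0,-15],[0,0,-15],[0,0,-15]]'

```text
time: 10.65
tool_pos: [377.3, 291.8, 49.1]
tcp_rot: [-179.9, 0.2, 55.1]
ft_force: [-0.2, 0.4, -2.3]
finger_gap: 14.8
grip_force: 36.3
```

```bash
python3 - <<'E'
from h import *
go((381,292.5,54,55))
E
```

```text
t 10.65 [377.3 291.8  49.1] [-179.9    0.2   55.1] j6 66.5 gap 14.8 F [-0.2  0.4 -2.3]
(381, 292.5, 54, 55) lin [0.0027, 0.0026, -0.0049] rot [-0.07, 0.16, 0.05]
```

Call:
servo_tool --fingers '[0.05,0.05,0.05,0.05,0.05,0.05,0.05,0.05]' --linear '[[0,0,0],[0,0,0],[0,0,0],[0,0,-0.03],[0,0,-0.08],[0,0,-0.12],[0,0,-0.12],[0,0,-0.12]]' --rotation '[[0,0,0],[0,0,0],[0,0,0],[0,0,0],[0,0,0],[0,0,0],[0,0,0],[0,0,0]]'

```text
time: 11.45
tool_pos: [379.7, 293.0, 172.7]
tcp_rot: [179.9, -0.2, 55.0]
ft_force: [0.2, -0.6, -0.3]
finger_gap: 49.8
grip_force: 0.0
```

```bash
python3 - <<'E'
from h import *
go((549.5,10.5,150,126))
E
```

```text
t 11.45 [379.7 293.  172.7] [179.9  -0.2  55. ] j6 66.5 gap 49.8 F [ 0.2 -0.6 -0.3]
(549.5, 10.5, 150, 126) lin [-0.1342, 0.3011, 0.0227] rot [0.2, -0.12, -70.98]
```

Call:
servo_tool --fingers '[0.05,0.05,0.05,0.05,0.05,0.05,0.05,0.05,0.05,0.05]' --linear '[[-0.02,0.045,0],[-0.04,0.09,0],[-0.06,0.135,0],[-0.08,0.18,0],[-0.1,0.225,0],[-0.12,0.27,0.01],[-0.134,0.301,0.022],[-0.134,0.301,0.022],[-0.134,0.301,0.022],[-0.134,0.301,0.022]]' --rotation '[[0,0,-71],[0,0,-71],[0,0,-71],[0,0,-71],[0,0,-71],[0,0,-71],[0,0,-71],[0,0,-71],[0,0,-71],[0,0,-71]]'

```text
time: 12.45
tool_pos: [547.3, 9.4, 146.7]
tcp_rot: [-179.8, -0.1, 126.1]
ft_force: [-0.1, 0.4, -0.4]
finger_gap: 49.9
grip_force: 0.0
```

Call:
servo_tool --fingers '[0.05,0.05,0.05,0.05,0.0,0.0,0.0,0.0,0.0]' --linear '[[0,0,0.03],[0,0,0.055],[0,0,0.061],[0,0,0.061],[0,0,0.061],[0,0,0.061],[0,0,0.061],[0,0,0.061],[0,0,0.061]]' --rotation '[[0,0,0],[0,0,0],[0,0,0],[0,0,0],[0,0,0],[0,0,0],[0,0,0],[0,0,0],[0,0,0]]'

```text
time: 13.35
tool_pos: [549.7, 10.2, 89.8]
tcp_rot: [179.9, 0.1, 126.0]
ft_force: [-0.9, 0.6, 7.3]
finger_gap: 15.2
grip_force: 32.3
```

Call:
servo_tool --fingers '[0.0,0.0,0.0,0.0]' --linear '[[0,0,-0.03],[0,0,-0.06],[0,0,-0.075],[0,0,-0.075]]' --rotation '[[0,0,0],[0,0,0],[0,0,0],[0,0,0]]'

```text
time: 13.75
tool_pos: [550.4, 10.0, 166.1]
tcp_rot: [179.8, 0.2, 126.0]
ft_force: [1.0, -0.1, -1.3]
finger_gap: 15.4
grip_force: 31.3
```

```bash
python3 - <<'E'
from h import *
go((511,-427,160,90))
E
```

```text
t 13.75 [550.4  10.  166.1] [179.8   0.2 126. ] j6 -40.3 gap 15.4 F [ 1.  -0.1 -1.3]
(511, -427, 160, 90) lin [-0.3302, -0.2889, 0.0061] rot [0.3, 0.12, 36.02]
```

Call:
servo_tool --fingers '[0.0,0.0,0.0,0.0,0.0,0.0,0.0,0.0,0.0,0.0]' --linear '[[-0.035,-0.031,0],[-0.07,-0.062,0],[-0.105,-0.093,0],[-0.14,-0.124,0.0],[-0.175,-0.155,0.0],[-0.21,-0.186,0],[-0.245,-0.217,0],[-0.28,-0.248,0],[-0.33,-0.289,0],[-0.33,-0.289,0.0]]' --rotation '[[0,0,36],[0,0,36],[0,0,36],[0,0,36],[0,0,36],[0,0,36],[0,0,36],[0,0,36],[0,0,36],[0,0,36]]'

```text
time: 14.75
tool_pos: [506.7, -430.9, 160.6]
tcp_rot: [-179.9, -0.0, 89.8]
ft_force: [-0.3, -0.2, -1.3]
finger_gap: 15.1
grip_force: 31.3
```

```bash
python3 - <<'E'
from h import *
go((511,-427,50,90))
E
```

```text
t 14.75 [ 506.7 -430.9  160.6] [-179.9   -0.    89.8] j6 -44.6 gap 15.1 F [-0.3 -0.2 -1.3]
(511, -427, 50, 90) lin [0.0039, 0.0046, 0.1105] rot [-0.12, -0.01, -0.19]
```

Call:
servo_tool --fingers '[0.0,0.0,0.0,0.0,0.0,0.0,0.0]' --linear '[[0.002,0.002,0.05],[0.002,0.002,0.09],[0.002,0.002,0.1],[0.002,0.002,0.104],[0.002,0.002,0.106],[0.002,0.002,0.106],[0.002,0.002,0.106]]' --rotation '[[0,0,0],[0,0,0],[0,0,0],[0,0,0],[0,0,0],[0,0,0],[0,0,0]]'

```text
time: 15.45
tool_pos: [512.2, -425.7, 59.7]
tcp_rot: [179.8, 0.2, 90.0]
ft_force: [0.2, -0.4, 0.2]
finger_gap: 15.1
grip_force: 31.3
```

Call:
servo_tool --fingers '[0.0,0.0,0.0,0.0,0.0,0.0]' --linear '[[0,0,0.004],[0,0,0.006],[0,0,0.008],[0,0,0.008],[0,0,0.008],[0,0,0.008]]' --rotation '[[0,0,0],[0,0,0],[0,0,0],[0,0,0],[0,0,0],[0,0,0]]'

```text
time: 16.05
tool_pos: [512.0, -425.7, 53.8]
tcp_rot: [179.9, 0.1, 90.0]
ft_force: [-9.0, 7.8, 25.2]
finger_gap: 15.2
grip_force: 34.8
```

Call:
servo_tool --fingers '[0.05,0.05,0.05,0.05,0.05,0.05,0.05,0.05]' --linear '[[0,0,-0.002],[0,0,-0.002],[0,0,-0.002],[0,0,-0.03],[0,0,-0.08],[0,0,-0.11],[0,0,-0.11],[0,0,-0.11]]' --rotation '[[0,0,0],[0,0,0],[0,0,0],[0,0,0],[0,0,0],[0,0,0],[0,0,0],[0,0,0]]'

```text
time: 16.85
tool_pos: [511.3, -425.1, 159.8]
tcp_rot: [179.9, 0.1, 90.0]
ft_force: [-0.2, -0.4, -0.6]
finger_gap: 50.2
grip_force: 0.0
```

```bash
python3 - <<'E'
from h import *
go((555.5,-84,150,71))
E
```

```text
t 16.85 [ 511.3 -425.1  159.8] [1.799e+02 1.000e-01 9.000e+01] j6 -44.2 gap 50.2 F [-0.2 -0.4 -0.6]
(555.5, -84, 150, 71) lin [0.3411, 0.0443, 0.0095] rot [0.09, 0.06, 19.03]
```

Call:
servo_tool --fingers '[0.05,0.05,0.05,0.05,0.05,0.05,0.05,0.05,0.05,0.05]' --linear '[[0.341,0.044,0.005],[0.341,0.044,0.005],[0.341,0.044,0.005],[0.341,0.044,0.005],[0.341,0.044,0.005],[0.341,0.044,0.005],[0.341,0.044,0.01],[0.341,0.044,0.01],[0.341,0.044,0.01],[0.341,0.044,0.01]]' --rotation '[[0,0,19],[0,0,19],[0,0,19],[0,0,19],[0,0,19],[0,0,19],[0,0,19],[0,0,19],[0,0,19],[0,0,19]]'

```text
time: 17.85
tool_pos: [554.0, -84.5, 147.9]
tcp_rot: [-179.9, 0.0, 71.0]
ft_force: [-0.2, 0.2, -0.6]
finger_gap: 49.7
grip_force: 0.0
```

Call:
servo_tool --fingers '[0.05,0.05,0.05,0.05,0.0,0.0,0.0,0.0,0.0]' --linear '[[0,0,0.03],[0,0,0.055],[0,0,0.062],[0,0,0.062],[0,0,0.062],[0,0,0.062],[0,0,0.062],[0,0,0.062],[0,0,0.062]]' --rotation '[[0,0,0],[0,0,0],[0,0,0],[0,0,0],[0,0,0],[0,0,0],[0,0,0],[0,0,0],[0,0,0]]'

```text
time: 18.75
tool_pos: [556.0, -84.2, 88.9]
tcp_rot: [179.8, 0.0, 71.0]
ft_force: [-0.8, -1.8, 6.7]
finger_gap: 15.3
grip_force: 31.3
```

Call:
servo_tool --fingers '[0.0,0.0,0.0,0.0]' --linear '[[0,0,-0.03],[0,0,-0.06],[0,0,-0.065],[0,0,-0.065]]' --rotation '[[0,0,0],[0,0,0],[0,0,0],[0,0,0]]'

```text
time: 19.15
tool_pos: [555.7, -83.8, 153.5]
tcp_rot: [179.8, -0.0, 71.0]
ft_force: [-0.1, 0.7, -0.8]
finger_gap: 15.3
grip_force: 30.3
```

```bash
python3 - <<'E'
from h import *
go((525,-286,150,75))
E
```

```text
t 19.15 [555.7 -83.8 153.5] [179.8  -0.   71. ] j6 5.2 gap 15.3 F [-0.1  0.7 -0.8]
(525, -286, 150, 75) lin [-0.2012, 0.0366, 0.0035] rot [0.18, -0.01, -3.96]
```

Call:
servo_tool --fingers '[0.0,0.0,0.0,0.0,0.0,0.0,0.0,0.0,0.0,0.0]' --linear '[[-0.045,0.009,0],[-0.09,0.018,0],[-0.135,0.027,0],[-0.18,0.034,0],[-0.201,0.037,0],[-0.201,0.037,0.04],[-0.201,0.037,0.08],[-0.201,0.037,0.092],[-0.201,0.037,0.096],[-0.201,0.037,0.099]]' --rotation '[[0,0,-4],[0,0,-4],[0,0,-4],[0,0,-4],[0,0,-4],[0,0,-4],[0,0,-4],[0,0,-4],[0,0,-4],[0,0,-4]]'

```text
time: 20.15
tool_pos: [524.2, -285.4, 52.6]
tcp_rot: [-179.9, -0.0, 75.1]
ft_force: [0.1, 0.6, -0.7]
finger_gap: 15.2
grip_force: 30.8
```

Call:
servo_tool --fingers '[0.0,0.0,0.0]' --linear '[[0,0,0],[0,0,0],[0,0,0]]' --rotation '[[0,0,0],[0,0,0],[0,0,0]]'

```text
time: 20.45
tool_pos: [525.0, -286.0, 54.0]
tcp_rot: [179.9, 0.0, 75.0]
ft_force: [-1.0, -0.7, -1.9]
finger_gap: 15.1
grip_force: 30.7
```

Just above the dish floor: release, back off, then look.

Call:
servo_tool --fingers '[0.05,0.05,0.05,0.05,0.05,0.05,0.05,0.05,0.05]' --linear '[[0,0,0],[0,0,0],[0,0,0],[0,0,-0.03],[0,0,-0.08],[0,0,-0.13],[0,0,-0.17],[0,0,-0.17],[0,0,-0.17]]' --rotation '[[0,0,0],[0,0,0],[0,0,0],[0,0,0],[0,0,0],[0,0,0],[0,0,0],[0,0,0],[0,0,0]]'

```text
time: 21.35
tool_pos: [525.2, -286.4, 224.9]
tcp_rot: [179.8, 0.1, 75.0]
ft_force: [-0.7, 0.1, 0.3]
finger_gap: 49.9
grip_force: 0.0
```

```bash
python3 - <<'E'
from h import *
go((525,-100,224,75))
s=snap('top','top2.png');
for b in blobs(s,'green',(130,200,520,345),60):print('cart',b)
q=snap('scene','scene2.png')
for b in blobs(q,'green',(100,120,520,345),60):print('cart',b)
E
```

```text
t 21.35 [ 525.2 -286.4  224.9] [1.798e+02 1.000e-01 7.500e+01] j6 -18.5 gap 49.9 F [-0.7  0.1  0.3]
(525, -100, 224, 75) lin [0.18, -0.0483, 0.0006] rot [0.19, 0.07, 0.03]
cart (array([499.9, 413.9]), array([56.2, 16. ]), -66.6, array([155.5, 258.6]))
cart (array([537. , 303.1]), array([51.2, 14.7]), 42.0, array([200.8, 243.7]))
cart (array([540. , 301.9]), array([52.2, 38.6]), 40.1, array([428.8, 204.2]))
cart (array([503.2, 414. ]), array([75.1, 22.1]), -60.2, array([455.1, 180.8]))
```

View pics/top2.png

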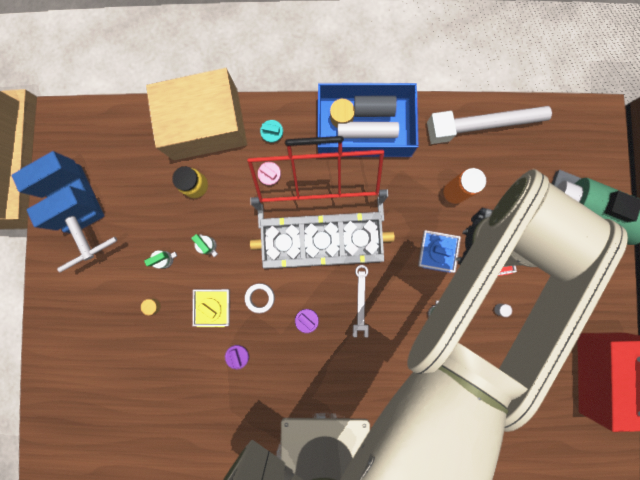

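View pics/scene2.png

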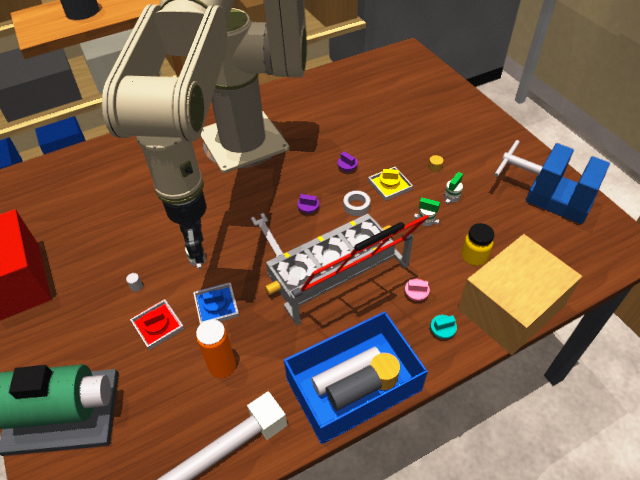

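All three plugs stand in their dishes — blue (440,251) and yellow (211,308) in the top view, red (157,321) in the scene view — and the ports are empty. Next is the cartridge at (538,302).

```bash
python3 - <<'E'
from h import *
go((538.5,302.5,150,221.5))
s=snap('top')
# bore / collar centres: bright collars
g=s['frame'][205:277,250:394]; hsv=cv2.cvtColor(g,cv2.COLOR_RGB2HSV)
m=cv2.inRange(hsv,(0,0,225),(180,40,255)); m=cv2.morphologyEx(m,cv2.MORPH_CLOSE,np.ones((5,5)))
for c in cv2.findContours(m,cv2.RETR_EXTERNAL,cv2.CHAIN_APPROX_NONE)[0]:
    if cv2.contourArea(c)>400:
        w=np.array([onz(s,p[0]+250,p[1]+205,54)[:2] for p in c[:,0].astype(float)],np.float32); print(cv2.contourArea(c),cv2.minAreaRect(w))
for P in((550,11,54),(544,105.8,54),(556,-83.8,54)): print((proj(s,P)-[250,205])*5.556)
cv2.imwrite('pics/d.png',cv2.cvtColor(cv2.resize(g,(800,400),interpolation=cv2.INTER_CUBIC),cv2.COLOR_RGB2BGR))
E
```

```text
t 21.45 [ 523.7 -285.4  221.5] [-179.9   -0.    75. ] j6 -18.5 gap 50.3 F [-0.1  0.2 -0.8]
(538.5, 302.5, 150, 221.5) lin [0.5717, -0.1374, 0.0722] rot [0.01, -0.17, -146.47]
2447.5 ((550.0820922851562, 10.121528625488281), (80.26570892333984, 270.6446533203125), 3.1932449340820312)
[394.476 188.904]
[177.792  201.6828]
[612.8268 176.1252]
```

View pics/d.png

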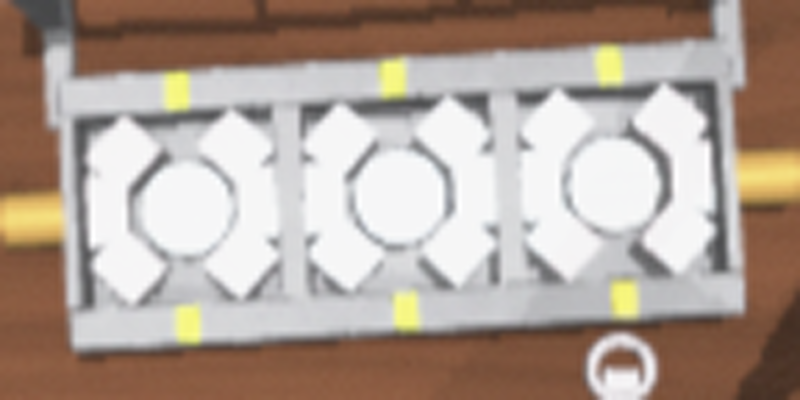

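Ring centres come out at (282.9,242.8), (322.2,239.7), (361.2,237.0), i.e. ports near (543.9,105.6), (549.5,10.8), (555.1,-84), yaw 3.4°.

Call:
servo_tool --fingers '[0.05,0.05,0.05,0.05,0.05,0.05,0.05,0.05,0.05,0.05]' --linear '[[0.045,-0.011,0],[0.09,-0.022,0],[0.135,-0.032,0],[0.18,-0.043,0],[0.225,-0.054,0],[0.27,-0.065,0],[0.315,-0.076,0],[0.36,-0.087,0],[0.405,-0.097,0.0],[0.45,-0.108,0.01]]' --rotation '[[0,0,-8],[0,0,-16],[0,0,-24],[0,0,-32],[0,0,-40],[0,0,-48],[0,0,-56],[0,0,-64],[0,0,-72],[0,0,-80]]'

```text
time: 22.5
tool_pos: [536.0, 178.7, 212.6]
tcp_rot: [-180.0, -0.0, 155.4]
ft_force: [1.0, -0.2, 0.6]
finger_gap: 50.1
grip_force: 0.0
```

```bash
python3 - <<'E'
from h import *
go((538.5,302.5,150,221.5))
E
```

```text
t 22.5 [536.  178.7 212.6] [-180.    -0.   155.4] j6 -52.1 gap 50.1 F [ 1.  -0.2  0.6]
(538.5, 302.5, 150, 221.5) lin [0.0494, 0.1136, 0.0626] rot [-0.01, -0.01, -66.14]
```

Call:
servo_tool --fingers '[0.05,0.05,0.05,0.05,0.05,0.05,0.05,0.05,0.05,0.05]' --linear '[[0.018,0.038,0.01],[0.036,0.076,0.03],[0.049,0.114,0.062],[0.049,0.114,0.062],[0.049,0.114,0.062],[0.049,0.114,0.062],[0.049,0.114,0.062],[0.049,0.114,0.062],[0.049,0.114,0.062],[0.049,0.114,0.062]]' --rotation '[[0,0,-66],[0,0,-66],[0,0,-66],[0,0,-66],[0,0,-66],[0,0,-66],[0,0,-66],[0,0,-66],[0,0,-66],[0,0,-66]]'

```text
time: 23.5
tool_pos: [539.2, 300.5, 149.6]
tcp_rot: [180.0, -0.1, -139.2]
ft_force: [0.9, -0.2, 0.0]
finger_gap: 49.9
grip_force: 0.0
```

```bash
python3 - <<'E'
from h import *
go((538.5,302.5,69,221.5))
q=snap('scene')
for b in blobs(q,'green',(380,140,500,260),60):print('cart',b)
for b in blobs(q,'green',(150,200,240,300),60):print('cart',b)
u,v=430,205
cv2.imwrite('pics/e.png',cv2.cvtColor(cv2.resize(q['frame'][v-60:v+60,u-80:u+80],(800,600)),cv2.COLOR_RGB2BGR))
E
```

```text
t 23.5 [539.2 300.5 149.6] [ 1.800e+02 -1.000e-01 -1.392e+02] j6 -106.5 gap 49.9 F [ 0.9 -0.2  0. ]
(538.5, 302.5, 69, 221.5) lin [-0.0009, 0.002, 0.0806] rot [0.04, -0.13, -0.65]
cart (array([539.8, 301.5]), array([51.6, 39. ]), 40.1, array([428.8, 204.4]))
cart (array([503.5, 414.2]), array([75.1, 21.4]), -60.1, array([455.1, 180.8]))
cart (array([ 370.6, -278.2]), array([70.7, 15.5]), -6.6, array([192. , 243.3]))
```

View pics/e.png

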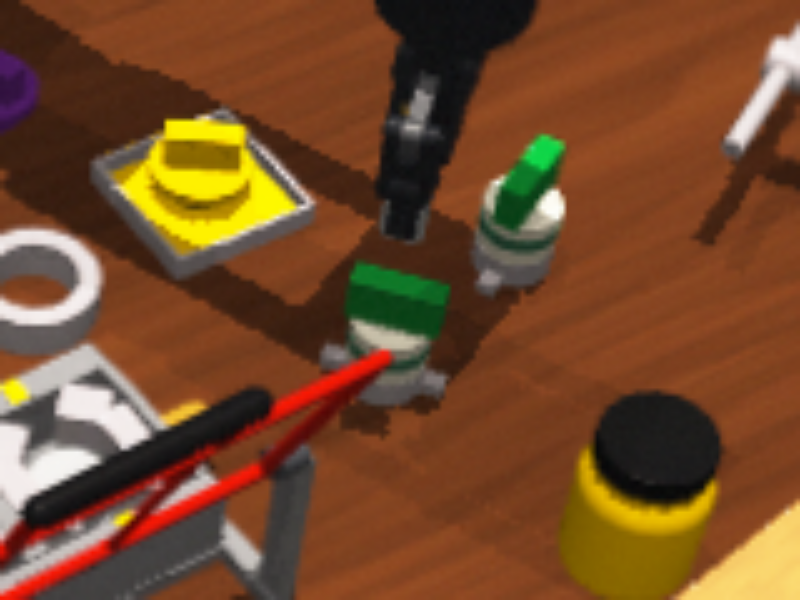

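The gripper hovers over the left cartridge, whose bar is at crop (398,300). Descend and grip.

Call:
servo_tool --fingers '[0.05,0.05,0.05,0.05,0.05,0.0,0.0,0.0,0.0,0.0]' --linear '[[-0.001,0.002,0.03],[-0.001,0.002,0.06],[-0.001,0.002,0.08],[-0.001,0.002,0.08],[-0.001,0.002,0.08],[-0.001,0.002,0.08],[-0.001,0.002,0.08],[-0.001,0.002,0.08],[-0.001,0.002,0.08],[-0.001,0.002,0.08]]' --rotation '[[0,0,0],[0,0,0],[0,0,0],[0,0,0],[0,0,0],[0,0,0],[0,0,0],[0,0,0],[0,0,0],[0,0,0]]' --force 80

```text
time: 24.55
tool_pos: [540.6, 303.8, 73.1]
tcp_rot: [-180.0, 0.2, -139.0]
ft_force: [-0.4, 1.0, 5.7]
finger_gap: 14.2
grip_force: 79.6
```

Call:
servo_tool --fingers '[0.0,0.0,0.0,0.0,0.0,0.0]' --linear '[[0,0,0],[0,0,0],[0,0,-0.02],[0,0,-0.06],[0,0,-0.09],[0,0,-0.09]]' --rotation '[[0,0,0],[0,0,0],[0,0,0],[0,0,0],[0,0,0],[0,0,0]]'

```text
time: 25.15
tool_pos: [542.4, 304.3, 167.4]
tcp_rot: [-179.8, 0.5, -139.0]
ft_force: [0.8, 0.7, -1.0]
finger_gap: 14.1
grip_force: 78.6
```

```bash
python3 - <<'E'
from h import *
go((543.9,105.6,150,183.4))
E
```

```text
t 25.15 [542.4 304.3 167.4] [-179.8    0.5 -139. ] j6 -106.4 gap 14.1 F [ 0.8  0.7 -1. ]
(543.9, 105.6, 150, 183.4) lin [0.1295, -0.1509, 0.0166] rot [0.02, 0.55, 37.62]
```

Call:
servo_tool --fingers '[0.0,0.0,0.0,0.0,0.0,0.0,0.0,0.0,0.0,0.0]' --linear '[[0.026,-0.03,0.0],[0.052,-0.06,0.0],[0.078,-0.09,0.0],[0.104,-0.12,0.01],[0.13,-0.151,0.017],[0.13,-0.151,0.017],[0.13,-0.151,0.017],[0.13,-0.151,0.017],[0.13,-0.151,0.017],[0.13,-0.151,0.017]]' --rotation '[[0,0,37.6],[0,0,37.6],[0,0,37.6],[0,0,37.6],[0,0,37.6],[0,0,37.6],[0,0,37.6],[0,0,37.6],[0,0,37.6],[0,0,37.6]]'

```text
time: 26.15
tool_pos: [540.5, 104.8, 144.2]
tcp_rot: [180.0, 0.0, -176.5]
ft_force: [0.1, -0.4, -2.3]
finger_gap: 13.9
grip_force: 78.9
```

```bash
python3 - <<'E'
from h import *
go((543.9,105.6,150,183.4))
q=snap('scene'); p=r.sense()['tool_pos']
c=p-[0,0,73]
for z in(0,44,72): print(z,proj(q,c+[0,0,z]))
u,v=[int(t) for t in proj(q,c+[0,0,20])]; print('crop centre',u,v)
print('port',proj(q,[543.9,105.6,54]))
cv2.imwrite('pics/f.png',cv2.cvtColor(cv2.resize(q['frame'][v-45:v+45,u-60:u+60],(800,600),interpolation=cv2.INTER_CUBIC),cv2.COLOR_RGB2BGR))
E
```

```text
t 26.15 [540.5 104.8 144.2] [ 180.     0.  -176.5] j6 -87.9 gap 13.9 F [ 0.1 -0.4 -2.3]
(543.9, 105.6, 150, 183.4) lin [-0.0034, 0.0006, -0.0058] rot [0.01, 0.01, 0.13]
0 [363.1 229.7]
44 [363.9 217.6]
72 [364.4 209.6]
crop centre 363 224
port [363.8 235. ]
```

View pics/f.png

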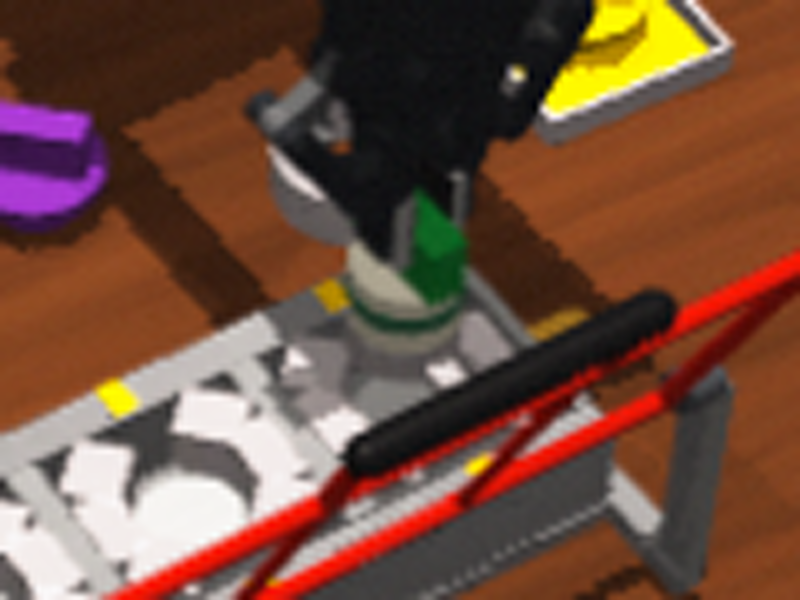

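The cylinder's sides span crop x 347–465 (axis at u≈363.5, as predicted). Its +x bar end face is around (437,255), so I'll check the along-bar offset from that.

```bash
python3 - <<'E'
from h import *
q=snap('scene'); p=r.sense()['tool_pos']; print(p)
hsv=cv2.cvtColor(q['frame'],cv2.COLOR_RGB2HSV); m=cv2.inRange(hsv,(45,120,50),(75,255,255))
k=np.zeros_like(m);k[195:235,350:385]=m[195:235,350:385]
k=cv2.morphologyEx(k,cv2.MORPH_OPEN,np.ones((3,3)))
c=max(cv2.findContours(k,cv2.RETR_EXTERNAL,cv2.CHAIN_APPROX_NONE)[0],key=cv2.contourArea)[:,0]
print('bottom',c[c[:,1]>=c[:,1].max()-0].tolist(),'right',c[:,0].max(),c[c[:,0]==c[:,0].max()].tolist(),'left',c[:,0].min())
f=np.array([np.cos(.061),np.sin(.061),0]);g=np.array([-f[1],f[0],0])
for d in(-3,0,3):
    o=p-[0,0,73]+f*(25+d)
    print(d,[proj(q,o+g*w+[0,0,z]).tolist() for w,z in((8,44),(-8,44),(8,72),(-8,72))])
go((543.9,105.6,135,183.4))
E
```

```text
[540.49633514 104.5360227  144.17812551]
bottom [[367, 223], [368, 223], [369, 223]] right 372 [[372, 217], [372, 216], [372, 215], [372, 214]] left 365
-3 [[371.9, 222.1], [366.3, 224.8], [372.5, 214.1], [366.8, 216.9]]
0 [[372.6, 222.9], [367.0, 225.7], [373.2, 215.0], [367.6, 217.7]]
3 [[373.3, 223.7], [367.7, 226.5], [374.0, 215.8], [368.3, 218.5]]
t 26.25 [540.5 104.5 144.2] [ 180.     0.  -176.5] j6 -87.9 gap 14.3 F [ 0.1  0.3 -3.3]
(543.9, 105.6, 135, 183.4) lin [-0.0035, 0.0009, 0.0092] rot [0.0, 0.01, 0.11]
```

Call:
servo_tool --fingers '[0.0,0.0,0.0,0.0,0.0,0.0,0.0,0.0,0.0,0.0]' --linear '[[-0.006,0.001,0.0],[-0.006,0.001,0.0],[-0.006,0.001,0.0],[-0.006,0.001,0.005],[-0.006,0.001,0.01],[-0.006,0.001,0.015],[-0.006,0.001,0.02],[-0.006,0.001,0.025],[-0.006,0.001,0.029],[-0.006,0.001,0.029]]' --rotation '[[0,0,0],[0,0,0],[0,0,0],[0,0,0],[0,0,0],[0,0,0],[0,0,0],[0,0,0],[0,0,0],[0,0,0]]'

```text
time: 27.25
tool_pos: [545.9, 105.1, 114.1]
tcp_rot: [-180.0, -0.1, -176.6]
ft_force: [-0.8, -0.0, -2.0]
finger_gap: 14.2
grip_force: 78.9
```

Call:
servo_tool --fingers '[0.0,0.0,0.0,0.0,0.0,0.0,0.0,0.0]' --linear '[[0,0,0.003],[0,0,0.006],[0,0,0.009],[0,0,0.012],[0,0,0.015],[0,0,0.018],[0,0,0.018],[0,0,0.018]]' --rotation '[[0,0,0],[0,0,0],[0,0,0],[0,0,0],[0,0,0],[0,0,0],[0,0,0],[0,0,0]]'

```text
time: 28.05
tool_pos: [546.9, 105.2, 98.2]
tcp_rot: [180.0, 0.1, -176.6]
ft_force: [-3.2, 0.3, 9.5]
finger_gap: 14.3
grip_force: 80.4
```

Call:
servo_tool --fingers '[0.0,0.0,0.0,0.0,0.0,0.0,0.0,0.0,0.0,0.0]' --linear '[[0,0,0.002],[0,0,0.003],[0,0,0.003],[0,-0.0004,0.003],[0.0001,-0.0008,0.003],[0.0002,-0.001,0.003],[0.0004,-0.0013,0.003],[0.0006,-0.0016,0.003],[0.0008,-0.0018,0.003],[0.001,-0.002,0.003]]' --rotation '[[0,0,0],[0,0,0],[0,0,0],[0,0,8],[0,0,16],[0,0,24],[0,0,32],[0,0,40],[0,0,48],[0,0,56]]'

```text
time: 29.05
tool_pos: [547.7, 102.8, 96.4]
tcp_rot: [179.8, 0.2, 127.1]
ft_force: [0.7, -2.3, 8.9]
finger_gap: 14.3
grip_force: 80.5
```

```bash
python3 - <<'E'
from h import *
go((546.9,105.2,96,93.4)); print(r.sense()['wrist_torque'])
E
```

```text
t 29.05 [547.7 102.8  96.4] [179.8   0.2 127.1] j6 -31.7 gap 14.3 F [ 0.7 -2.3  8.9]
(546.9, 105.2, 96, 93.4) lin [0.0024, 0.0008, 0.0003] rot [0.26, 0.12, 33.71]
[-0.49166367  0.05680622  0.10306443]
```

Call:
servo_tool --fingers '[0.0,0.0,0.0,0.0,0.0,0.0,0.0]' --linear '[[0.0001,-0.0003,0],[0.0002,-0.0006,0],[0.0003,-0.001,0],[0.0004,-0.0013,0],[0.0004,-0.0013,0],[0.0004,-0.0013,0],[0.0004,-0.0013,0]]' --rotation '[[0,0,8],[0,0,16],[0,0,24],[0,0,32],[0,0,35],[0,0,35],[0,0,35]]'

```text
time: 29.75
tool_pos: [546.2, 102.3, 96.2]
tcp_rot: [179.7, 0.0, 92.4]
ft_force: [-0.4, -2.2, 9.6]
finger_gap: 14.1
grip_force: 80.5
```

Call:
servo_tool --fingers '[0.0,0.0,0.0,0.0,0.0]' --linear '[[0,0,-0.003],[0,0,-0.006],[0,0,-0.009],[0,0,-0.009],[0,0,-0.009]]' --rotation '[[0,0,0],[0,0,0],[0,0,0],[0,0,0],[0,0,0]]'

```text
time: 30.25
tool_pos: [545.7, 102.2, 103.1]
tcp_rot: [179.8, 0.0, 92.4]
ft_force: [7.4, -1.3, -4.9]
finger_gap: 14.0
grip_force: 82.0
```

```bash
python3 - <<'E'
from h import *
go((546.9,105.2,96,93.4)); print(r.sense()['wrist_torque'])
E
```

```text
t 30.25 [545.7 102.2 103.1] [179.8   0.   92.4] j6 2.9 gap 14.0 F [ 7.4 -1.3 -4.9]
(546.9, 105.2, 96, 93.4) lin [0.0029, 0.0013, 0.0071] rot [0.19, 0.03, -0.98]
[-0.25057791 -1.4236032  -0.00452242]
```

Fz turned to a pull at underside ≈30 mm, so it is held home. Release, rise, and set out for the next cartridge.

Call:
servo_tool --fingers '[0.05,0.05,0.05,0.05,0.05,0.05,0.05,0.05,0.05]' --linear '[[0,0,0.001],[0,0,0.001],[0,0,0.001],[0,0,0.001],[0,0,-0.03],[0,0,-0.07],[0,0,-0.1],[0,0,-0.1],[0,0,-0.1]]' --rotation '[[0,0,0],[0,0,0],[0,0,0],[0,0,0],[0,0,0],[0,0,0],[0,0,0],[0,0,0],[0,0,0]]'

```text
time: 31.15
tool_pos: [544.9, 102.7, 204.1]
tcp_rot: [179.9, -0.0, 92.4]
ft_force: [-0.1, -0.0, -0.2]
finger_gap: 49.6
grip_force: 0.0
```

```bash
python3 - <<'E'
from h import *
s=snap('top');q=snap('scene')
for n,i,bx in(('t',s,(130,230,185,285)),('s',q,(435,150,480,210)),('s',q,(150,200,240,300)),('t',s,(415,295,470,345))):
    for b in blobs(i,'green',bx,60): print(n,b)
go((501.5,414,150,115))
E
```

```text
t (array([499.9, 413.9]), array([56.2, 16. ]), -66.6, array([155.5, 258.6]))
s (array([503.2, 414. ]), array([75.1, 22.1]), -60.2, array([455.1, 180.8]))
s (array([ 370.6, -278.2]), array([70.7, 15.5]), -6.6, array([192. , 243.3]))
t (array([ 367.9, -278.8]), array([47.7, 17. ]), -6.3, array([442.5, 315.6]))
t 31.25 [543.5 102.5 201.7] [-179.9    0.    92.4] j6 2.9 gap 49.8 F [ 0.3 -0.1 -0.3]
(501.5, 414, 150, 115) lin [0.313, -0.0286, 0.0517] rot [-0.12, -0.02, -22.56]
```

Call:
servo_tool --fingers '[0.04,0.04,0.04,0.04,0.04,0.04,0.04,0.04,0.04,0.04]' --linear '[[0.05,-0.005,0.0],[0.1,-0.01,0.0],[0.15,-0.014,0.0],[0.2,-0.019,0.0],[0.25,-0.024,0.02],[0.29,-0.027,0.04],[0.313,-0.029,0.052],[0.313,-0.029,0.052],[0.313,-0.029,0.052],[0.313,-0.029,0.052]]' --rotation '[[0,0,-22.5],[0,0,-22.5],[0,0,-22.5],[0,0,-22.5],[0,0,-22.5],[0,0,-22.5],[0,0,-22.5],[0,0,-22.5],[0,0,-22.5],[0,0,-22.5]]'

```text
time: 32.25
tool_pos: [502.3, 413.0, 150.9]
tcp_rot: [-180.0, 0.0, 114.9]
ft_force: [-0.5, -0.6, 0.7]
finger_gap: 39.8
grip_force: 0.0
```

Call:
servo_tool --fingers '[0.04,0.04]' --linear '[[0,0,0],[0,0,0]]' --rotation '[[0,0,0],[0,0,0]]'

```text
time: 32.45
tool_pos: [502.8, 413.3, 152.0]
tcp_rot: [179.9, -0.0, 114.8]
ft_force: [0.3, -0.5, 0.7]
finger_gap: 39.9
grip_force: 0.0
```

```bash
python3 - <<'E'
from h import *
q=snap('scene')
for b in blobs(q,'green',(435,150,480,210),60): print(b)
go((501.5,414,70,115))
cv2.imwrite('pics/g.png',cv2.cvtColor(cv2.resize(q['frame'][120:240,380:540],(800,600)),cv2.COLOR_RGB2BGR))
E
```

```text
(array([503.1, 413.9]), array([74.7, 21.8]), -62.4, array([455.1, 180.8]))
t 32.5 [502.7 413.4 151.9] [179.9  -0.  114.9] j6 10.1 gap 39.9 F [0.6 0.2 0. ]
(501.5, 414, 70, 115) lin [0.0011, -0.0009, 0.0819] rot [0.07, -0.01, -0.14]
```

View pics/g.png

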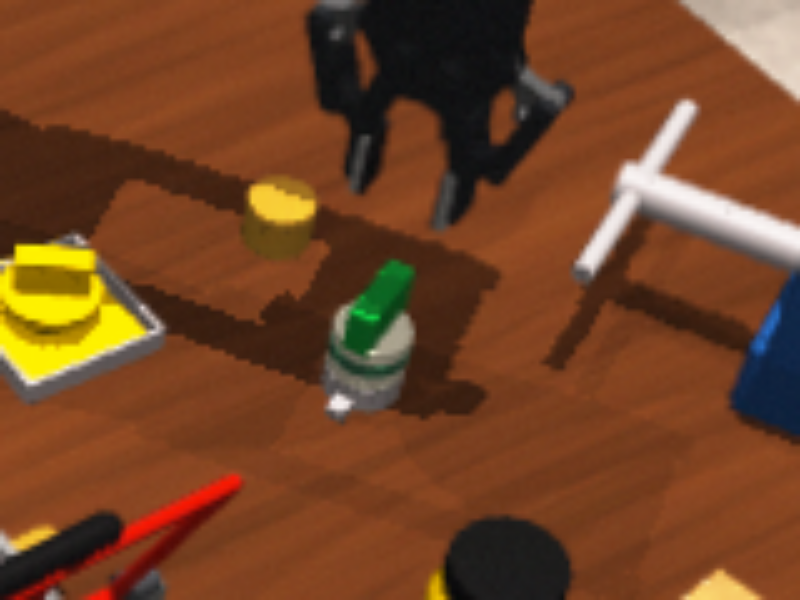

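The gripper straddles the bar at crop (380,305), well clear of the vise rod (585,270).

Call:
servo_tool --fingers '[0.04,0.04,0.04,0.04,0.04,0.0,0.0,0.0,0.0,0.0]' --linear '[[0.001,-0.001,0.03],[0.001,-0.001,0.06],[0.001,-0.001,0.08],[0.001,-0.001,0.08],[0.001,-0.001,0.08],[0.001,-0.001,0.08],[0.001,-0.001,0.08],[0.001,-0.001,0.08],[0.001,-0.001,0.08],[0.001,-0.001,0.08]]' --rotation '[[0,0,0],[0,0,0],[0,0,0],[0,0,0],[0,0,0],[0,0,0],[0,0,0],[0,0,0],[0,0,0],[0,0,0]]' --force 80

```text
time: 33.5
tool_pos: [501.8, 415.4, 73.6]
tcp_rot: [179.8, -0.0, 114.9]
ft_force: [-1.0, -0.8, 5.6]
finger_gap: 13.8
grip_force: 79.1
```

Call:
servo_tool --fingers '[0.0,0.0,0.0,0.0,0.0,0.0]' --linear '[[0,0,0],[0,0,0],[0,0,-0.02],[0,0,-0.06],[0,0,-0.09],[0,0,-0.09]]' --rotation '[[0,0,0],[0,0,0],[0,0,0],[0,0,0],[0,0,0],[0,0,0]]'

```text
time: 34.1
tool_pos: [503.7, 416.7, 168.3]
tcp_rot: [179.4, -0.1, 114.9]
ft_force: [1.3, 1.1, -1.4]
finger_gap: 14.1
grip_force: 78.6
```

```bash
python3 - <<'E'
from h import *
go((549.5,10.8,150,183.4))
E
```

```text
t 34.1 [503.7 416.7 168.3] [ 1.794e+02 -1.000e-01  1.149e+02] j6 10.2 gap 14.1 F [ 1.3  1.1 -1.4]
(549.5, 10.8, 150, 183.4) lin [-0.3874, -0.1298, 0.0162] rot [0.6, 0.27, -68.46]
```

Call:
servo_tool --fingers '[0.0,0.0,0.0,0.0,0.0,0.0,0.0,0.0,0.0,0.0]' --linear '[[-0.03,-0.01,-0.03],[-0.076,-0.025,-0.04],[-0.122,-0.041,-0.04],[-0.168,-0.056,-0.04],[-0.214,-0.072,-0.04],[-0.26,-0.087,-0.04],[-0.306,-0.103,-0.04],[-0.352,-0.118,-0.04],[-0.387,-0.13,-0.04],[-0.387,-0.13,-0.04]]' --rotation '[[0,0,-8],[0,0,-16],[0,0,-24],[0,0,-32],[0,0,-40],[0,0,-48],[0,0,-56],[0,0,-64],[0,0,-68.5],[0,0,-68.5]]'

```text
time: 35.1
tool_pos: [545.9, 3.5, 200.4]
tcp_rot: [-179.9, -0.0, -176.7]
ft_force: [-0.2, 0.3, -1.7]
finger_gap: 14.0
grip_force: 79.0
```

Call:
servo_tool --fingers '[0.0,0.0,0.0]' --linear '[[0,0,0.03],[0,0,0.06],[0,0,0.06]]' --rotation '[[0,0,0],[0,0,0],[0,0,0]]'

```text
time: 35.4
tool_pos: [542.1, 9.4, 135.6]
tcp_rot: [179.9, -0.5, -176.6]
ft_force: [-0.8, 0.2, -3.7]
finger_gap: 14.2
grip_force: 78.8
```

```bash
cat >> h.py <<'E'
def barend():
    q=snap('scene'); p=r.sense()['tool_pos']; print(p)
    hsv=cv2.cvtColor(q['frame'],cv2.COLOR_RGB2HSV); m=cv2.inRange(hsv,(45,120,50),(75,255,255))
    f=np.array([np.cos(.061),np.sin(.061),0]);g=np.array([-f[1],f[0],0])
    u,v=[int(t) for t in proj(q,p-[0,0,20]+f*25)]
    k=np.zeros_like(m);k[v-16:v+18,u-14:u+14]=m[v-16:v+18,u-14:u+14]
    k=cv2.morphologyEx(k,cv2.MORPH_OPEN,np.ones((3,3)))
    c=max(cv2.findContours(k,cv2.RETR_EXTERNAL,cv2.CHAIN_APPROX_NONE)[0],key=cv2.contourArea)[:,0]
    b=c[:,1].max(); print('bottom',b,c[c[:,1]==b].tolist(),'right',c[c[:,0]==c[:,0].max()].tolist(),'left',c[:,0].min())
    for d in(-3,0,3):
        o=p-[0,0,73.3]+f*(25+d)
        print(d,[proj(q,o+g*w+[0,0,z]).tolist() for w,z in((8,44),(-8,44),(8,72),(-8,72))])
E
python3 - <<'E'
from h import *
barend(); go((549.5,10.8,115,183.4))
E
```

```text
[543.52836877   9.40792813 138.34360853]
bottom 242 [[332, 242], [333, 242], [334, 242]] right [[337, 240], [337, 239], [337, 238], [337, 237], [337, 236], [337, 235], [337, 234], [337, 233]] left 329
-3 [[337.2, 239.6], [331.4, 242.4], [337.3, 231.7], [331.3, 234.6]]
0 [[337.9, 240.4], [332.1, 243.3], [338.0, 232.6], [332.1, 235.4]]
3 [[338.6, 241.3], [332.8, 244.1], [338.7, 233.4], [332.8, 236.3]]
t 35.45 [543.5   9.4 138.3] [ 179.9   -0.3 -176.6] j6 -97.8 gap 14.0 F [-0.4 -0.4 -1.8]
(549.5, 10.8, 115, 183.4) lin [-0.0062, 0.001, 0.0233] rot [0.05, -0.35, 0.01]
```

Call:
servo_tool --fingers '[0.0,0.0,0.0,0.0,0.0]' --linear '[[-0.003,0.001,0.0],[-0.003,0.001,0.0],[-0.003,0.001,0.0],[-0.003,0.001,0.0],[-0.003,0.001,0.0]]' --rotation '[[0,0,0],[0,0,0],[0,0,0],[0,0,0],[0,0,0]]'

```text
time: 35.95
tool_pos: [549.2, 10.0, 141.7]
tcp_rot: [-180.0, 0.1, -176.6]
ft_force: [0.6, -0.1, -2.6]
finger_gap: 14.4
grip_force: 78.9
```

```bash
python3 - <<'E'
from h import *
barend(); go((549.3,10.6,115,183.4))
E
```

```text
[549.03194057  10.01002972 141.47990365]
bottom 242 [[334, 242], [335, 242], [336, 242], [337, 242]] right [[339, 238], [339, 237], [339, 236], [339, 235], [339, 234]] left 331
-3 [[338.6, 240.2], [332.8, 243.1], [338.7, 232.3], [332.7, 235.2]]
0 [[339.3, 241.1], [333.5, 243.9], [339.4, 233.2], [333.5, 236.1]]
3 [[340.0, 241.9], [334.2, 244.8], [340.2, 234.0], [334.2, 236.9]]
t 36.0 [549.   10.  141.5] [-180.     0.  -176.6] j6 -97.7 gap 13.9 F [ 0.2  0.8 -2.1]
(549.3, 10.6, 115, 183.4) lin [-0.0003, 0.0006, 0.0265] rot [-0.0, 0.03, 0.03]
```

Call:
servo_tool --fingers '[0.0,0.0,0.0,0.0,0.0,0.0,0.0,0.0,0.0]' --linear '[[0,0.0005,0.004],[0,0.0005,0.008],[0,0.0005,0.012],[0,0.0005,0.016],[0,0.0005,0.02],[0,0.0005,0.023],[0,0.0005,0.026],[0,0.0005,0.028],[0,0.0005,0.028]]' --rotation '[[0,0,0],[0,0,0],[0,0,0],[0,0,0],[0,0,0],[0,0,0],[0,0,0],[0,0,0],[0,0,0]]'

```text
time: 36.9
tool_pos: [548.6, 10.5, 112.7]
tcp_rot: [180.0, -0.0, -176.6]
ft_force: [0.5, -0.6, -2.1]
finger_gap: 14.1
grip_force: 78.9
```

```bash
python3 - <<'E'
from h import *
go((549.3,10.6,95,183.4))
E
```

```text
t 36.9 [548.6  10.5 112.7] [ 180.    -0.  -176.6] j6 -97.7 gap 14.1 F [ 0.5 -0.6 -2.1]
(549.3, 10.6, 95, 183.4) lin [-0.0007, 0.0, 0.0177] rot [0.0, -0.03, 0.03]
```

Entered freely (underside ≈39.5 mm). Push, turn, release pressure.

Call:
servo_tool --fingers '[0.0,0.0,0.0,0.0,0.0,0.0,0.0,0.0,0.0]' --linear '[[0,0,0.003],[0,0,0.006],[0,0,0.009],[0,0,0.012],[0,0,0.015],[0,0,0.018],[0,0,0.02],[0,0,0.02],[0,0,0.02]]' --rotation '[[0,0,0],[0,0,0],[0,0,0],[0,0,0],[0,0,0],[0,0,0],[0,0,0],[0,0,0],[0,0,0]]'

```text
time: 37.8
tool_pos: [549.6, 10.4, 94.5]
tcp_rot: [-180.0, 0.1, -176.6]
ft_force: [-4.3, -0.9, 10.5]
finger_gap: 14.1
grip_force: 80.8
```

```bash
python3 - <<'E'
from h import *
go((549.3,10.6,95,183.4))
E
```

```text
t 37.8 [549.6  10.4  94.5] [-1.800e+02  1.000e-01 -1.766e+02] j6 -97.7 gap 14.1 F [-4.3 -0.9 10.5]
(549.3, 10.6, 95, 183.4) lin [0.0003, 0.0002, -0.0005] rot [-0.02, 0.09, 0.03]
```

Call:
servo_tool --fingers '[0.0,0.0,0.0,0.0,0.0,0.0,0.0,0.0,0.0,0.0]' --linear '[[0,0,0],[0,0.0002,0],[0,0.0004,0],[-0.0001,0.0005,0],[-0.0002,0.0006,0],[-0.0003,0.0007,0],[-0.0004,0.0008,0],[-0.0005,0.0009,0],[-0.0006,0.001,0],[-0.0007,0.001,0]]' --rotation '[[0,0,8],[0,0,16],[0,0,24],[0,0,32],[0,0,40],[0,0,48],[0,0,56],[0,0,64],[0,0,72],[0,0,80]]'

```text
time: 38.8
tool_pos: [551.5, 11.4, 95.3]
tcp_rot: [179.7, 0.1, 103.1]
ft_force: [0.3, -0.9, 10.2]
finger_gap: 14.1
grip_force: 80.7
```

Call:
servo_tool --fingers '[0.0,0.0,0.0,0.0]' --linear '[[0,0,0],[0,0,0],[0,0,0],[0,0,0]]' --rotation '[[0,0,8],[0,0,11],[0,0,11],[0,0,11]]'

```text
time: 39.2
tool_pos: [551.7, 11.4, 95.4]
tcp_rot: [179.7, 0.0, 92.4]
ft_force: [0.1, 0.3, 9.8]
finger_gap: 13.6
grip_force: 80.7
```

```bash
python3 - <<'E'
from h import *
go((549.3,10.6,95,93.4)); print(r.sense()['wrist_torque'])
E
```

```text
t 39.2 [551.7  11.4  95.4] [179.7   0.   92.4] j6 -6.6 gap 13.6 F [0.1 0.3 9.8]
(549.3, 10.6, 95, 93.4) lin [-0.0007, -0.0024, 0.0004] rot [0.29, 0.03, -0.98]
[-0.01494263 -0.06591421 -0.05368449]
```

Call:
servo_tool --fingers '[0.0,0.0,0.0,0.0,0.0]' --linear '[[0,0,-0.003],[0,0,-0.006],[0,0,-0.009],[0,0,-0.01],[0,0,-0.01]]' --rotation '[[0,0,0],[0,0,0],[0,0,0],[0,0,0],[0,0,0]]'

```text
time: 39.7
tool_pos: [551.3, 11.4, 103.6]
tcp_rot: [179.7, 0.0, 92.4]
ft_force: [7.3, -1.2, -3.8]
finger_gap: 13.9
grip_force: 81.9
```

Call:
servo_tool --fingers '[0.05,0.05,0.05,0.05,0.05,0.05,0.05,0.05,0.05]' --linear '[[0,0,0.001],[0,0,0.001],[0,0,0.001],[0,0,0.001],[0,0,-0.03],[0,0,-0.07],[0,0,-0.1],[0,0,-0.1],[0,0,-0.1]]' --rotation '[[0,0,0],[0,0,0],[0,0,0],[0,0,0],[0,0,0],[0,0,0],[0,0,0],[0,0,0],[0,0,0]]'

```text
time: 40.6
tool_pos: [550.0, 11.5, 204.0]
tcp_rot: [179.9, 0.0, 92.4]
ft_force: [-0.8, 0.1, 0.3]
finger_gap: 49.8
grip_force: 0.0
```

```bash
python3 - <<'E'
from h import *
s=snap('top');q=snap('scene')
for n,i,bx in(('s',q,(120,180,240,300)),('t',s,(395,275,490,365))):
    for b in blobs(i,'green',bx,60): print(n,b)
go((369,-278.5,150,172))
E
```

```text
s (array([ 370.6, -278.2]), array([70.7, 15.5]), -6.6, array([192. , 243.3]))
t (array([ 368. , -278.4]), array([47.7, 17.1]), -7.4, array([442.5, 315.6]))
t 40.7 [548.7  11.6 201.7] [-179.9   -0.    92.4] j6 -6.6 gap 50.4 F [ 0.1 -0.8 -0. ]
(369, -278.5, 150, 172) lin [-0.2823, -0.1917, 0.052] rot [-0.09, -0.1, -79.57]
```

Call:
servo_tool --fingers '[0.05,0.05,0.05,0.05,0.05,0.05,0.05,0.05,0.05,0.05]' --linear '[[-0.04,-0.027,0.0],[-0.08,-0.054,0.0],[-0.12,-0.081,0.0],[-0.16,-0.109,0.0],[-0.2,-0.136,0.02],[-0.24,-0.163,0.04],[-0.282,-0.192,0.052],[-0.282,-0.192,0.052],[-0.282,-0.192,0.052],[-0.282,-0.192,0.052]]' --rotation '[[0,0,-80.5],[0,0,-80.5],[0,0,-80.5],[0,0,-80.5],[0,0,-80.5],[0,0,-80.5],[0,0,-80.5],[0,0,-80.5],[0,0,-80.5],[0,0,-80.5]]'

```text
time: 41.7
tool_pos: [367.5, -278.4, 148.6]
tcp_rot: [179.9, -0.2, 171.6]
ft_force: [-0.6, 0.3, 0.6]
finger_gap: 49.9
grip_force: 0.0
```

Call:
servo_tool --fingers '[0.05,0.05,0.05]' --linear '[[0,0,0],[0,0,0],[0,0,0]]' --rotation '[[0,0,0],[0,0,0],[0,0,0]]'

```text
time: 42.0
tool_pos: [369.5, -277.9, 150.5]
tcp_rot: [180.0, -0.0, 171.3]
ft_force: [0.3, 0.1, 0.5]
finger_gap: 50.1
grip_force: 0.0
```

```bash
python3 - <<'E'
from h import *
q=snap('scene')
for b in blobs(q,'green',(120,180,240,300),60): print(b)
go((369.3,-278.4,72,173))
E
```

```text
(array([ 370.6, -278.5]), array([70.5, 16. ]), -8.0, array([192. , 243.3]))
t 42.05 [ 369.7 -278.   150.8] [180.   -0.  171.3] j6 -124.6 gap 50.1 F [-0.4  0.4 -0.6]
(369.3, -278.4, 72, 173) lin [0.0003, -0.0005, 0.0788] rot [0.02, -0.02, -1.69]
```

Call:
servo_tool --fingers '[0.05,0.05,0.05,0.05,0.05,0.0,0.0,0.0,0.0,0.0]' --linear '[[0,0,0.03],[0,0,0.06],[0,0,0.078],[0,0,0.078],[0,0,0.078],[0,0,0.078],[0,0,0.078],[0,0,0.078],[0,0,0.078],[0,0,0.078]]' --rotation '[[0,0,-1],[0,0,-1],[0,0,-1],[0,0,-1],[0,0,-1],[0,0,-1],[0,0,-1],[0,0,-1],[0,0,-1],[0,0,-1]]' --force 80

```text
time: 43.05
tool_pos: [370.7, -279.0, 74.7]
tcp_rot: [-179.9, 0.1, 172.4]
ft_force: [-0.3, 2.0, 6.9]
finger_gap: 14.0
grip_force: 79.4
```

Call:
servo_tool --fingers '[0.0,0.0,0.0,0.0,0.0,0.0]' --linear '[[0,0,0],[0,0,0],[0,0,-0.03],[0,0,-0.07],[0,0,-0.11],[0,0,-0.11]]' --rotation '[[0,0,0],[0,0,0],[0,0,0],[0,0,0],[0,0,0],[0,0,0]]'

```text
time: 43.65
tool_pos: [372.3, -280.9, 190.0]
tcp_rot: [-179.6, 0.5, 172.4]
ft_force: [-0.7, -1.2, -1.3]
finger_gap: 14.0
grip_force: 79.0
```

```bash
python3 - <<'E'
from h import *
go((556,-84.3,145,183.4))
E
```

```text
t 43.65 [ 372.3 -280.9  190. ] [-179.6    0.5  172.4] j6 -125.8 gap 14.0 F [-0.7 -1.2 -1.3]
(556, -84.3, 145, 183.4) lin [-0.1558, 0.2194, 0.0449] rot [-0.42, 0.48, -10.98]
```

Call:
servo_tool --fingers '[0.0,0.0,0.0,0.0,0.0,0.0,0.0,0.0,0.0,0.0]' --linear '[[-0.026,0.037,0.0],[-0.052,0.073,0.0],[-0.078,0.11,0.0],[-0.104,0.146,0.0],[-0.13,0.183,0.02],[-0.156,0.219,0.04],[-0.156,0.219,0.045],[-0.156,0.219,0.045],[-0.156,0.219,0.045],[-0.156,0.219,0.045]]' --rotation '[[0,0,-11],[0,0,-11],[0,0,-11],[0,0,-11],[0,0,-11],[0,0,-11],[0,0,-11],[0,0,-11],[0,0,-11],[0,0,-11]]'

```text
time: 44.65
tool_pos: [553.0, -82.9, 139.0]
tcp_rot: [-180.0, 0.1, -176.6]
ft_force: [-0.4, -0.1, -2.1]
finger_gap: 14.1
grip_force: 79.1
```

```bash
python3 - <<'E'
from h import *
go((557.5,-84,115,183.4))
E
```

```text
t 44.65 [553.  -82.9 139. ] [-1.800e+02  1.000e-01 -1.766e+02] j6 -107.1 gap 14.1 F [-0.4 -0.1 -2.1]
(557.5, -84, 115, 183.4) lin [-0.0044, -0.0013, 0.024] rot [-0.04, 0.07, -0.05]
```

Call:
servo_tool --fingers '[0.0,0.0,0.0,0.0]' --linear '[[-0.003,-0.001,0.0],[-0.003,-0.001,0.0],[-0.003,-0.001,0.0],[-0.003,-0.001,0.0]]' --rotation '[[0,0,0],[0,0,0],[0,0,0],[0,0,0]]'

```text
time: 45.05
tool_pos: [556.2, -82.9, 138.3]
tcp_rot: [-180.0, 0.0, -176.6]
ft_force: [-0.5, -0.1, -1.4]
finger_gap: 13.9
grip_force: 79.1
```

```bash
python3 - <<'E'
from h import *
barend(); go((557.5,-84,115,183.4))
E
```

```text
[556.11818103 -82.77085635 138.20799822]
bottom 260 [[298, 260], [299, 260], [300, 260], [301, 260], [302, 260]] right [[303, 259], [303, 258], [303, 257], [303, 256], [303, 255], [303, 254], [303, 253], [303, 252], [303, 251]] left 295
-3 [[304.2, 258.5], [298.0, 261.5], [303.6, 250.8], [297.4, 253.8]]
0 [[304.8, 259.4], [298.7, 262.4], [304.3, 251.7], [298.0, 254.7]]
3 [[305.5, 260.3], [299.3, 263.3], [305.0, 252.6], [298.7, 255.6]]
t 45.1 [556.1 -82.8 138.2] [-180.     0.  -176.6] j6 -107.1 gap 14.0 F [ 0.  -0.5 -2.7]
(557.5, -84, 115, 183.4) lin [-0.0013, -0.0013, 0.0232] rot [-0.0, 0.01, 0.02]
```

Call:
servo_tool --fingers '[0.0,0.0,0.0,0.0,0.0,0.0,0.0,0.0,0.0]' --linear '[[-0.0015,-0.0013,0.0],[-0.0015,-0.0013,0.004],[-0.0015,-0.0013,0.008],[-0.0015,-0.0013,0.012],[-0.0015,-0.0013,0.016],[-0.0015,-0.0013,0.02],[-0.0015,-0.0013,0.023],[-0.0015,-0.0013,0.023],[-0.0015,-0.0013,0.023]]' --rotation '[[0,0,0],[0,0,0],[0,0,0],[0,0,0],[0,0,0],[0,0,0],[0,0,0],[0,0,0],[0,0,0]]'

```text
time: 46.0
tool_pos: [557.7, -83.8, 115.1]
tcp_rot: [180.0, -0.0, -176.6]
ft_force: [-0.4, -0.2, -2.8]
finger_gap: 13.6
grip_force: 79.2
```

Call:
servo_tool --fingers '[0.0,0.0,0.0,0.0,0.0,0.0,0.0,0.0]' --linear '[[0,0,0.003],[0,0,0.006],[0,0,0.009],[0,0,0.012],[0,0,0.015],[0,0,0.018],[0,0,0.018],[0,0,0.018]]' --rotation '[[0,0,0],[0,0,0],[0,0,0],[0,0,0],[0,0,0],[0,0,0],[0,0,0],[0,0,0]]'

```text
time: 46.8
tool_pos: [558.4, -83.9, 98.3]
tcp_rot: [-180.0, 0.1, -176.6]
ft_force: [-3.7, 1.6, 8.5]
finger_gap: 13.9
grip_force: 80.8
```

Call:
servo_tool --fingers '[0.0,0.0,0.0,0.0,0.0,0.0,0.0,0.0,0.0,0.0]' --linear '[[0,0,0.002],[0,0,0.002],[0,-0.0002,0.002],[0,-0.0004,0.002],[0.0001,-0.0006,0.002],[0.0002,-0.0008,0.002],[0.0003,-0.0009,0.002],[0.0005,-0.001,0.002],[0.0006,-0.0012,0.002],[0.0008,-0.0013,0.002]]' --rotation '[[0,0,0],[0,0,0],[0,0,8],[0,0,16],[0,0,24],[0,0,32],[0,0,40],[0,0,48],[0,0,56],[0,0,64]]'

```text
time: 47.8
tool_pos: [558.9, -86.1, 97.4]
tcp_rot: [179.8, 0.2, 119.1]
ft_force: [0.1, -1.5, 9.5]
finger_gap: 14.3
grip_force: 80.8
```

Call:
servo_tool --fingers '[0.0,0.0,0.0,0.0,0.0,0.0]' --linear '[[0,0,0],[0,0,0],[0,0,0],[0,0,0],[0,0,0],[0,0,0]]' --rotation '[[0,0,8],[0,0,16],[0,0,24],[0,0,27],[0,0,27],[0,0,27]]'

```text
time: 48.4
tool_pos: [558.6, -86.1, 97.2]
tcp_rot: [179.8, 0.1, 92.4]
ft_force: [-0.9, -1.9, 9.4]
finger_gap: 14.2
grip_force: 80.8
```

Call:
servo_tool --fingers '[0.0,0.0,0.0,0.0,0.0]' --linear '[[0,0,-0.003],[0,0,-0.006],[0,0,-0.009],[0,0,-0.009],[0,0,-0.009]]' --rotation '[[0,0,0],[0,0,0],[0,0,0],[0,0,0],[0,0,0]]'

```text
time: 48.9
tool_pos: [558.2, -86.2, 104.8]
tcp_rot: [179.8, 0.1, 92.4]
ft_force: [2.9, -4.5, 0.3]
finger_gap: 13.7
grip_force: 82.3
```

Same pattern. Release, back off, and inspect everything.

Call:
servo_tool --fingers '[0.05,0.05,0.05,0.05,0.05,0.05,0.05,0.05,0.05]' --linear '[[0,0,0],[0,0,0],[0,0,0],[0,0,0],[0,0,-0.03],[0,0,-0.07],[0,0,-0.12],[0,0,-0.16],[0,0,-0.16]]' --rotation '[[0,0,0],[0,0,0],[0,0,0],[0,0,0],[0,0,0],[0,0,0],[0,0,0],[0,0,0],[0,0,0]]'

```text
time: 49.8
tool_pos: [560.2, -85.8, 272.2]
tcp_rot: [179.3, 0.2, 92.4]
ft_force: [-0.1, 0.5, 1.6]
finger_gap: 50.0
grip_force: 0.0
```

Call:
servo_tool --fingers '[0.05,0.05,0.05,0.05,0.05,0.05,0.05,0.05]' --linear '[[0,-0.04,0],[0,-0.08,0],[0,-0.12,0],[0,-0.16,0],[0,-0.18,0],[0,-0.18,0],[0,-0.18,0],[0,-0.18,0]]' --rotation '[[0,0,0],[0,0,0],[0,0,0],[0,0,0],[0,0,0],[0,0,0],[0,0,0],[0,0,0]]'

```text
time: 50.6
tool_pos: [377.7, -92.8, 264.0]
tcp_rot: [180.0, -0.0, 92.4]
ft_force: [-0.5, 0.2, 0.2]
finger_gap: 50.5
grip_force: 0.0
```

```bash
python3 - <<'E'
from h import *
s=snap('top');q=snap('scene')
for b in blobs(s,'green',(250,205,400,280),90): print('t',b)
for c,bx in(('blue',(415,225,465,275)),('red',(470,232,520,282)),('yellow',(185,280,235,335))):
    print(c,blobs(s,c,bx,3,amin=300))
a=cv2.resize(s['frame'][200:280,180:400],(800,290),interpolation=cv2.INTER_CUBIC); b=cv2.resize(q['frame'][170:310,250:470],(440,280),interpolation=cv2.INTER_CUBIC)
d=cv2.resize(q['frame'][270:350,120:250],(360,280))
cv2.imwrite('pics/z.png',cv2.cvtColor(np.vstack([a,np.hstack([b,d])]),cv2.COLOR_RGB2BGR)); go((0,0,0,0))
E
```

```text
blue [(array([ 524.4, -286.5]), array([77.7, 77.2]), 80.8, array([438.8, 251.2]))]
red [(array([ 510.5, -428.1]), array([79.6, 78.3]), -80.4, array([494.5, 256.9]))]
yellow [(array([378.6, 291.5]), array([78.3, 74.7]), 1.1, array([210.5, 307.1]))]
t 50.7 [377.7 -92.7 263.9] [-180.    -0.    92.5] j6 -23.8 gap 50.4 F [-0.   0.1  0.1]
(0, 0, 0, 0) lin [0.1088, -0.3732, 0.2641] rot [-0.03, 0.01, 92.46]
```

View pics/z.png

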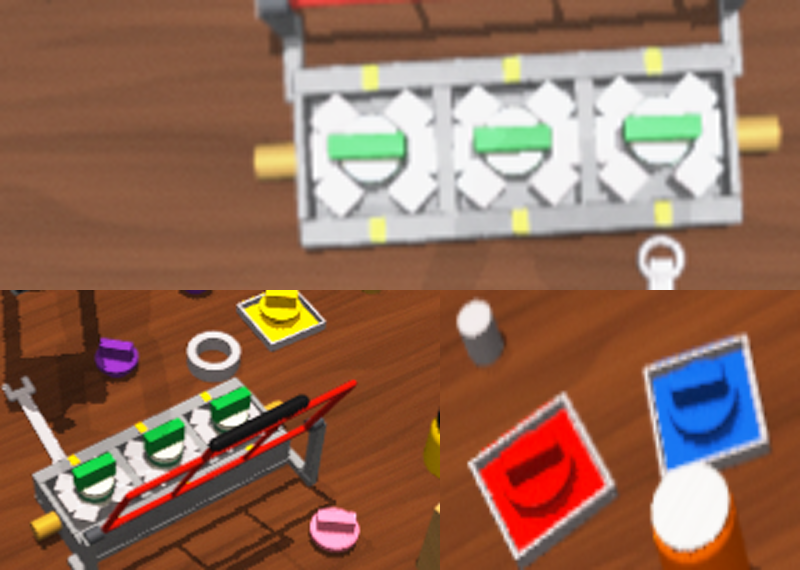

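All three bars lie along the manifold's y at equal height, all plugs are upright in their dishes, and the guard is open. One quick height check by triangulating the bars, then hand in.

```bash
python3 - <<'E'
from h import *
s=snap('top');q=snap('scene')
T=[b for b in blobs(s,'green',(250,205,400,280),88,smin=70)]; S=[b for b in blobs(q,'green',(280,200,385,290),88,smin=100,amin=25)]
for b in T: print('t',b)
for b in S: print('s',b)
for t,c in zip(sorted(T,key=lambda b:b[3][0]),sorted(S,key=lambda b:-b[3][0])):
    o1,d1=ray(s,*t[3]);o2,d2=ray(q,*c[3]); k=np.linalg.lstsq(np.c_[d1,-d2],o2-o1,rcond=None)[0]
    print(np.round((o1+k[0]*d1+o2+k[1]*d2)/2,1))
E
```

```text
t (array([545.8, 105.5]), array([49.6, 16.4]), -89.2, array([280.5, 240. ]))
t (array([551.1,  11.5]), array([49.3, 16.4]), -89.6, array([320.3, 237.8]))
t (array([557.4, -84.4]), array([49.1, 14.2]), -89.8, array([361.5, 234.9]))
s (array([558.3, -84.4]), array([56.4, 32.3]), -87.7, array([296.4, 260.2]))
s (array([551.8,  10.1]), array([62. , 31.5]), -84.5, array([331.3, 242.9]))
s (array([546.1, 105.4]), array([62.2, 31.4]), -86.1, array([364.8, 226.7]))
[545.1 105.8  86.1]
[550.4  11.6  85.4]
[557.7 -84.5  86.8]
```

```bash
python3 -c "
from bench import r
print(r.hand_in())"
```

```text
the job is handed in; nothing more can be done
None
```

I handed the job in at about 51 s with the guard open on its stop, all three plugs upright in their own dishes and all three cartridges turned home in their ports; camera checks agreed with this, but the hand-in returned no verdict.

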